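# Book the tagged hardwood blocks into stock

### The arm

A 6-joint arm with a two-finger parallel gripper is mounted at the origin on a cart in front of the work surface, level with it; the furniture and walls round the work are solid. World frame = base frame: x ahead of the robot, y to its left, z up, the work surface at z = 0. Lengths are in m, angles in rad, forces in N, time in s.
With the tool pointing down it reaches from about 0.425 to 1.125 m from the base axis. Payload 14.9 kg.
Tool frame: the origin (TCP) lies where the fingers leave the gripper's body, on its centre line; the fingertips stand 78 mm ahead of it and the grasp point (between the pads) lies 60 mm ahead of it; z points along the fingers, y is the direction in which the jaws open and shut (so a half turn about z gives the same grasp; the last joint's range is limited). The gripper opens to 91 mm and grips with 3 to 60 N. Pads are 32 mm wide; open, the fingers measure 118 mm over their backs; the gripper's body (76 mm by 178 mm) begins 60 mm behind the grasp point.
Start: joints at [-1.153, 0.379, 1.734, -0, 1.028, -0.033], TCP at [0.305, -0.63, 0.292] pointing down, gripper open.
Joint ranges: [-2.77, 2.77], [-0.74, 2.19], [0, 2.66], [-1.06, 4.2], [0.31, 2.87], [-3.08, 3.08]. Speed limits (rad/s): [1.89, 1.89, 2.39, 3.14, 3.14, 3.14].

### API

Orientations are given as [roll, pitch, yaw] about the fixed x, y, z axes, in that order (R = Rz(yaw) Ry(pitch) Rx(roll)).
In Python, from cell import * gives the robot as it stands. The module is installed in compiled form; this text tells all that it offers.
- The arm moves only by the tool move_arm, never from a script. Its argument "rows" is text: rows parted by semicolons, each of 5 numbers parted by spaces: the shift along the world's x, y, z in mm, then the turn about the world's z in degrees, then the opening, from 0 (shut) to 1 (fully open). A call has 1 to 10 rows; each row is the pose to reach, as a shift and turn from the pose measured when the call began; what a row does not reach only later rows make up. A row lasts 1/10 s, in which the tool goes at most 50 mm and 8.59 degrees, less where a joint would pass 70% of its speed; a pose out of reach is approached as far as the arm can. A call with a gripper value outside its range is refused whole. The fingers move at their own pace and stop on an object; the grip force is fixed at half the most. Time passes only in rows, so rows that repeat a pose let the fingers close. It gives the time, the measured TCP pose, the force and the opening at its end, in the units of the state.
- state(): the state, without advancing time (a new reading comes with each control period).
- capture(name): name is "scene" or "top" or "wrist"; returns a dict with "color" (384x512x3 uint8, red, green, blue), "intrinsics" (3x3 intrinsics, pixels), "position" and "attitude" of the camera in the world. Camera axes: x right, y up, looking along -z (the intrinsics and any distortion apply to the point x, -y, -z); pixel columns grow to the right and rows downward; lengths in m; the calibration is good to about 2 mm. A picture is of the moment at which its call begins. There is no depth.
- finish_job(): hands the job in, once; it reports no verdict.
Trained networks look in a picture, given as the dict that the camera call returned (one of the last four; its "shot" number tells which), for a name from the list of things; names that differ only in an ending like _2 or _b are one class to them, and where a whole thing is asked for, a point or a joint stands for the part that bears it (a point fixed in the world has none). Each returns a list of dicts, best first, with "score" (0 to 1); they miss things now and then, are a little off and sometimes report something else, mostly with a low value. They report only what shows in the picture. A call takes as long as a camera call. They do not tell look-alikes from the thing itself.
- outline_of(picture, target): "mask" (384x512 bool, what is visible of it) and "centre" ([column, row] in pixels, amid what is visible of it).
The state is a dict: "time_s": time; "joint_positions": joint angles; "qd": joint speeds; "joint_torque": joint torques, N m; "tool_pos": TCP position; "eef_rot": TCP orientation; "force": force on the tool from outside, world axes, zero at the start; "ft_torque": the same for the moment, N m; "width": finger opening in m.
Only numpy, scipy, OpenCV 4.12 (cv2) and the standard library are available. Lean on these libraries where they do the work, as an engineer would, in place of code of your own. Each camera call takes 0.05 s, during which the arm holds its last target.

### The job

Roll the thumbwheel until the digit 7 stands between the red marks. Then lift the hand reader from its dock and scan the tag of every hardwood block that is there, in the order red, yellow, green, blue: point the lens at the middle of the tag from 5 to 10 cm away, no more than 45 degrees off square, and hold it steady for two seconds; then stand the reader back in its dock. At the end all the blocks lie flat in the grey tray, tags up, with the wheel still at 7; do not let the reader tip over, and leave the cups and the little carton where they are.

Things in the scene. Friction and masses are not known exactly. Their poses are not given: they have to be found in the camera images.
- thumbwheel (a joint): black thumbwheel with the white digits 0 to 9 round its rim, 60 mm in diameter, 22 mm wide; value in rad: digit k stands exactly at the top, between the two red marks, at k x 0.628 (7 is 4.398; within 0.2 rad counts). It grows when the top of the rim moves toward wheel_unit's +x, so 30 mm of rim travel is 1 rad. It starts between 0 and 1.9 rad (digits 0 to 3). Light friction (0.025 N m) holds it where it is left; end stops a little beyond 0 and 9.
- wheel_top (a point): top of the thumbwheel's rim at rest, 68 mm above the bench, above the wheel's centre. The wheel is sprung: it sinks up to 10 mm under a fingertip (about 2 N to start, 600 N/m), so pressing 5 to 7 mm down and dragging along wheel_unit's x rolls it by friction
- wheel_unit: fixed grey box, 110 mm (x) x 74 mm (y) x 50 mm high, which carries the thumbwheel; origin under its centre on the bench; its x axis is the direction of rolling, its y axis is along the wheel's axle
- dock: fixed black dock 92 x 78 x 12 mm for the reader, with grey walls 10 mm high round the back (-x) and the two sides (y); front (+x) open. Origin on the bench below the seat's centre
- dock_seat (a point): centre of the dock's seat, 12 mm above the bench; axes as the dock. The seat is 54 mm wide in y between the walls, and its back wall stands 34 mm behind this point. The reader stands here with its x along the dock's x
- reader: loose hand reader, 0.17 kg: grey head 56 (x) x 44 (y) x 40 mm high with an upright black handle 26 x 26 mm on its middle from 40 to 121 mm above the foot; origin at the centre of the underside of the head, z up along the handle. Its lens looks out at the front (+x) and down
- reader_lens: black snout with amber lens on the front of the reader, fixed to it; origin at the centre of the lens face, 32 mm ahead (+x) of and 14 mm above the reader's origin. Its z axis is the direction of view: when the reader stands upright this points forward (reader's +x) and down, 30 degrees off straight down
- tray: fixed grey open tray, outside 208 mm (x) x 188 mm (y) x 28 mm high, walls 4 mm; origin under its centre
- tray_in (a point): centre of the tray's inner floor, 4 mm above the bench, axes as the tray; inside 200 mm (x) by 180 mm (y), so two by two blocks fit with their long sides along x
- tea_cup: loose white porcelain tea cup 77 mm wide, 57 mm high, bystander; origin under its centre
- red_cup: loose red plastic cup 71 mm wide, 50 mm high, bystander; origin under its centre
- strip_carton: loose small blue and white carton 18 x 32 x 16 mm, bystander among the blocks; origin under its centre
- block_red: loose hardwood block 40 mm (x) x 70 mm (y) x 24 mm high with a square red tag on top; origin at the centre of its underside; may be absent
- tag_red (a point): centre of the red tag (30 x 30 mm, coloured, with a white bar-code field) on top of that block, 26 mm above the block's underside, z up from the tag; absent with its block
- block_yellow: loose hardwood block 40 mm (x) x 70 mm (y) x 24 mm high with a square yellow tag on top; origin at the centre of its underside; may be absent
- tag_yellow (a point): centre of the yellow tag (30 x 30 mm, coloured, with a white bar-code field) on top of that block, 26 mm above the block's underside, z up from the tag; absent with its block
- block_green: loose hardwood block 40 mm (x) x 70 mm (y) x 24 mm high with a square green tag on top; origin at the centre of its underside; may be absent
- tag_green (a point): centre of the green tag (30 x 30 mm, coloured, with a white bar-code field) on top of that block, 26 mm above the block's underside, z up from the tag; absent with its block
- block_blue: loose hardwood block 40 mm (x) x 70 mm (y) x 24 mm high with a square blue tag on top; origin at the centre of its underside; may be absent
- tag_blue (a point): centre of the blue tag (30 x 30 mm, coloured, with a white bar-code field) on top of that block, 26 mm above the block's underside, z up from the tag; absent with its block
Not all that is in view belongs to the job. What is shaped like the reader but pink is not meant.

How it is judged:
On the way, in this order (a step that is already met when the one before it is completed fails the run):
1. the thumbwheel is rolled to 7 and left there (value of joint thumbwheel between 4.198 and 4.598 rad and velocity of joint thumbwheel between -0.05 and 0.05 rad/s and contact force between thumbwheel and the fingers below 0.1 N), for 0.2 s.
2. the reader's lens is aimed at the middle of the red tag from 4 to 11 cm and held so for 1.5 s (skipped if that block is absent) (x of tag_red in the frame of reader_lens between -0.013 and 0.013 m and y of tag_red in the frame of reader_lens between -0.013 and 0.013 m and z of tag_red in the frame of reader_lens between 0.04 and 0.11 m and angle between the z axis of reader_lens and the z axis of tag_red, either way round below 0.8 rad), for 1.5 s.
3. the reader's lens is aimed at the middle of the yellow tag from 4 to 11 cm and held so for 1.5 s (skipped if that block is absent) (x of tag_yellow in the frame of reader_lens between -0.013 and 0.013 m and y of tag_yellow in the frame of reader_lens between -0.013 and 0.013 m and z of tag_yellow in the frame of reader_lens between 0.04 and 0.11 m and angle between the z axis of reader_lens and the z axis of tag_yellow, either way round below 0.8 rad), for 1.5 s.
4. the reader's lens is aimed at the middle of the green tag from 4 to 11 cm and held so for 1.5 s (skipped if that block is absent) (x of tag_green in the frame of reader_lens between -0.013 and 0.013 m and y of tag_green in the frame of reader_lens between -0.013 and 0.013 m and z of tag_green in the frame of reader_lens between 0.04 and 0.11 m and angle between the z axis of reader_lens and the z axis of tag_green, either way round below 0.8 rad), for 1.5 s.
5. the reader's lens is aimed at the middle of the blue tag from 4 to 11 cm and held so for 1.5 s (skipped if that block is absent) (x of tag_blue in the frame of reader_lens between -0.013 and 0.013 m and y of tag_blue in the frame of reader_lens between -0.013 and 0.013 m and z of tag_blue in the frame of reader_lens between 0.04 and 0.11 m and angle between the z axis of reader_lens and the z axis of tag_blue, either way round below 0.8 rad), for 1.5 s.
6. the reader stands back in its dock, released (horizontal distance between reader and dock_seat below 0.012 m and z of reader in the frame of dock_seat between -0.006 and 0.006 m and angle between reader's own z axis and vertical below 0.12 rad and contact force between reader and the fingers below 0.1 N), for 0.3 s.
At the end, for the whole second after the job is handed in: the thumbwheel within 0.2 rad of digit 7; the reader upright in its dock, within 12 mm of the seat's centre, released; every block that is there lying flat on the tray's floor, tag up, its centre within 82 mm (x) and 72 mm (y) of the tray's centre, released and at rest (all of step 6 and value of joint thumbwheel between 4.198 and 4.598 rad and linear speed of each of reader, block_red, block_yellow, block_green, block_blue below 0.02 m/s and x of block_red in the frame of tray_in between -0.082 and 0.082 m and y of block_red in the frame of tray_in between -0.072 and 0.072 m and z of each of block_red, block_yellow, block_green, block_blue in the frame of tray_in below 0.008 m and angle between each of block_red, block_yellow, block_green, block_blue's own z axis and vertical below 0.15 rad and contact force between each of block_red, block_yellow, block_green, block_blue and the fingers below 0.1 N and x of block_yellow in the frame of tray_in between -0.082 and 0.082 m and y of block_yellow in the frame of tray_in between -0.072 and 0.072 m and x of block_green in the frame of tray_in between -0.082 and 0.082 m and y of block_green in the frame of tray_in between -0.072 and 0.072 m and x of block_blue in the frame of tray_in between -0.082 and 0.082 m and y of block_blue in the frame of tray_in between -0.072 and 0.072 m); the robot touches nothing.
It fails at once if the reader is tipped over (more than 60 degrees) (angle between reader's own z axis and vertical above 1.05 rad).
It fails at once if the tea cup is moved more than 5 cm (distance of tea_cup from where it was at the start of the episode above 0.05 m).
It fails at once if the red cup is moved more than 5 cm (distance of red_cup from where it was at the start of the episode above 0.05 m).
It fails at once if the small carton is moved more than 8 cm (distance of strip_carton from where it was at the start of the episode above 0.08 m).
Of block_red, block_yellow, block_green, block_blue only 3 to 4 are there at a start; the rules pass over those that are not, and their reading is None.
At some moment in a run one of block_red, block_yellow, block_green, block_blue may be knocked a few centimetres aside while the robot is not near it.
It also fails if it takes over 210 s, if anything falls off the work surface, if the arm or the gripper's body presses on something with over 40 N, if the wrist force passes 120 N, or if a joint passes its speed limit or range.

## Working session

There is one attempt and no reset: what is moved stays moved. The work goes in short steps, Python scripts to look and compute and a tool call to move; the robot and the scene stay as the last step left them, time stands still between calls to the robot, and variables do not carry over. Pictures are saved under pics/ and viewed, and the job is handed in when it is done.

Besides the shell and the picture viewer there is one more tool, called by a JSON object that holds its "op" and its "data", one argument or row to a line. move_arm: Moves the arm, as the interface text tells. Its arguments: {"type":"object","properties":{"rows":{"type":"string"}},"required":["rows"]}

```bash
mkdir -p pics; cat > h.py <<'E'
from cell import *
import numpy as np, cv2
def shot(name,fn):
    p=capture(name); cv2.imwrite('pics/'+fn+'.png',cv2.cvtColor(p['color'],cv2.COLOR_RGB2BGR)); return p
def att(p):
    a=np.array(p['attitude'],float)
    if a.shape==(3,3): return a
    from scipy.spatial.transform import Rotation as R
    return R.from_euler('xyz',a).as_matrix() if a.size==3 else R.from_quat(a).as_matrix()
def ray(p,uv):
    K=np.array(p['intrinsics']); d=np.linalg.inv(K)@[uv[0],uv[1],1]; d=np.array([d[0],-d[1],-d[2]])
    return np.array(p['position']),att(p)@d
def at_z(p,uv,z):
    o,d=ray(p,uv); return o+d*(z-o[2])/d[2]
def proj(p,X):
    c=att(p).T@(np.array(X)-np.array(p['position'])); K=np.array(p['intrinsics'])
    q=K@[c[0],-c[1],-c[2]]; return q[:2]/q[2]
E
python3 - <<'E'
from h import *
print(state())
for n in ['scene','top','wrist']:
    p=shot(n,n+'0'); print(n,{k:v for k,v in p.items() if k!='color'})
    for t in ['thumbwheel','wheel_unit','dock','reader','tray','tea_cup','red_cup','strip_carton','tag_red','tag_yellow','tag_green','tag_blue','block_red','block_yellow','block_green','block_blue']:
        try: print(t,[(round(r['score'],2),np.round(r['centre'],1),int(r['mask'].sum())) for r in outline_of(p,t)])
        except Exception as e: print(t,e)
E
```

```text
{'time_s': 0.0, 'joint_positions': array([-1.15328865e+00,  3.79401213e-01,  1.73476578e+00,  3.77665330e-06,
        1.02849323e+00, -3.32917639e-02]), 'qd': array([-0.0009398 , -0.00131579, -0.00187264,  0.00192338, -0.00139784,
        0.0010101 ]), 'joint_torque': array([-1.98732458e-03, -7.63725686e+01, -4.34371555e+01,  6.49662456e-02,
        4.24620614e-02, -1.10021060e-04]), 'tool_pos': array([ 0.30485753, -0.6297923 ,  0.29160078]), 'eef_rot': array([-3.14052578e+00, -3.87655878e-05,  4.50797468e-01]), 'force': array([0.37338205, 1.2786903 , 0.36394417]), 'ft_torque': array([-0.02912646, -0.06861596,  0.02277881]), 'width': 0.09133606452126426}
scene {'intrinsics': array([[388.98753648,   0.        , 254.90598431],
       [  0.        , 388.98753648, 195.67637665],
       [  0.        ,   0.        ,   1.        ]]), 'position': array([-0.09425015,  0.45956698,  1.00908342]), 'attitude': array([ 0.7511439 , -0.01697382, -2.18703925]), 'shot': 1}
thumbwheel [(0.64, array([209.8, 261.1]), 174)]
wheel_unit [(0.78, array([215.1, 265.8]), 918)]
dock [(0.63, array([191.1, 235.8])
[... 1653 characters left out ...]
lock_red [(0.7, array([231.8, 251.6]), 321)]
block_yellow [(0.73, array([278.7, 193.9]), 293)]
block_green [(0.58, array([238.7, 215.4]), 310), (0.36, array([278.5, 189.1]), 277)]
block_blue []
wrist {'intrinsics': array([[336.14960845,   0.        , 253.3947143 ],
       [  0.        , 336.14960845, 190.99285263],
       [  0.        ,   0.        ,   1.        ]]), 'position': array([ 0.37298382, -0.59729928,  0.38618271]), 'attitude': array([-0.27169297, -0.00125292, -1.11971057]), 'shot': 3}
thumbwheel []
wheel_unit []
dock []
reader []
tray []
tea_cup []
red_cup []
strip_carton []
tag_red []
tag_yellow []
tag_green []
tag_blue []
block_red []
block_yellow []
block_green []
block_blue []
```

```bash
python3 - <<'E'
import cv2
t=cv2.imread('pics/top0.png'); cv2.imwrite('pics/top0z.png',cv2.resize(t[110:300,120:440],None,fx=2.5,fy=2.5,interpolation=cv2.INTER_CUBIC))
t=cv2.imread('pics/scene0.png'); cv2.imwrite('pics/scene0z.png',cv2.resize(t[130:310,140:400],None,fx=3,fy=3,interpolation=cv2.INTER_CUBIC))
E
```

```text
(no output)
```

View pics/top0z.png

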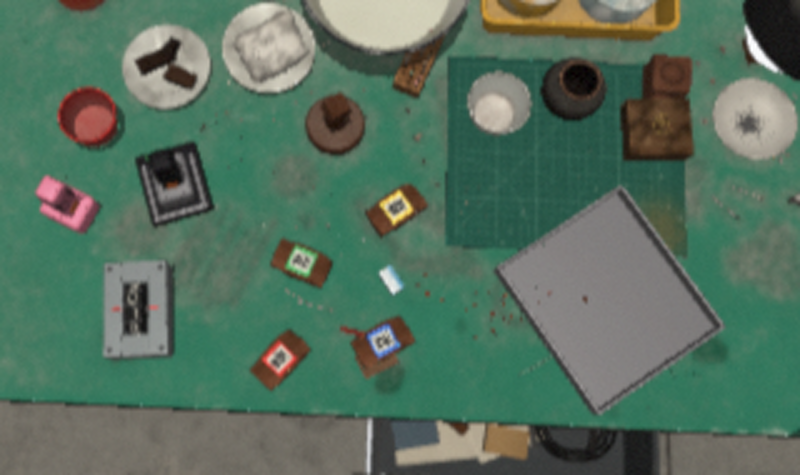

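View pics/scene0z.png

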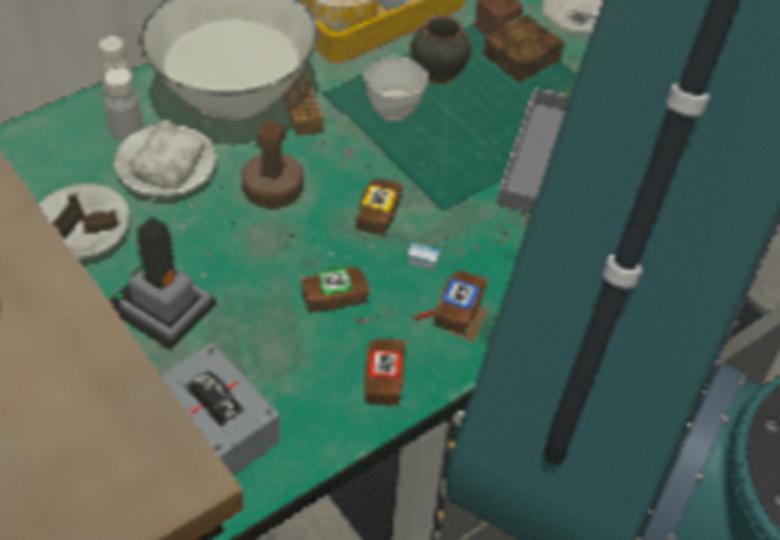

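View pics/wrist0.png

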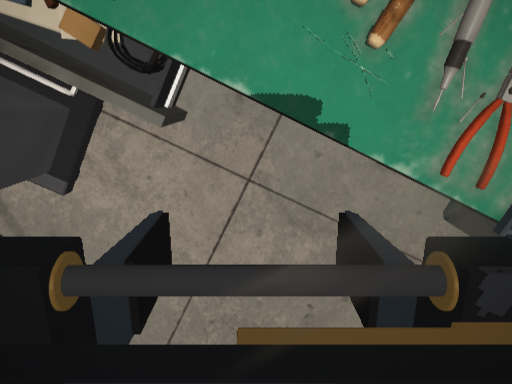

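The top view shows all four blocks at zoom pixels (280,358) red, (397,207) yellow, (300,260) green and (382,341) blue. The dock with the black-handled reader is at (175,185), the wheel unit at (138,310) and the tray at (610,300). The pink look-alike is at (68,203).

```bash
cat >> h.py <<'E'
def blockpose(p,col,z=0.0255,roi=None):
    """tag by hue -> centre; orientation from minAreaRect of brown+tag"""
    pass
def rect(mask):
    m=mask.astype(np.uint8); n,l,s,c=cv2.connectedComponentsWithStats(m)
    k=1+np.argmax(s[1:,4]); cs,_=cv2.findContours((l==k).astype(np.uint8),cv2.RETR_EXTERNAL,cv2.CHAIN_APPROX_NONE)
    return max(cs,key=cv2.contourArea)[:,0,:].astype(float)
def wrect(p,mask,z):
    c=rect(mask); W=np.array([at_z(p,u,z)[:2] for u in c],np.float32)
    (cx,cy),(w,h),a=cv2.minAreaRect(W*1000)
    return np.round([cx,cy],1),np.round([w,h],1),round(a,1)
E
python3 - <<'E'
from h import *
p=shot('top','top1')
for t,z in [('thumbwheel',.06),('wheel_unit',.05),('dock',.02),('reader',.04),('tray',.028),('tea_cup',.057),('red_cup',.05),('strip_carton',.016),('tag_red',.026),('tag_yellow',.026),('tag_green',.026),('tag_blue',.026),('block_red',.024),('block_yellow',.024),('block_green',.024),('block_blue',.024)]:
    for r in outline_of(p,t): print(t,round(r['score'],2),np.round(r['centre']),np.round(at_z(p,r['centre'],z)*1000,0)[:2],*wrect(p,r['mask'],z))
E
```

```text
thumbwheel 0.64 [173. 230.] [488. 186.] [481.2 183.8] [55.3 25.6] 0.5
wheel_unit 0.93 [173. 235.] [476. 187.] [481.2 182.2] [112.7  79.3] 4.6
dock 0.61 [189. 193.] [607. 153.] [641.4 156. ] [94.2 78.6] 18.4
reader 0.76 [150. 191.] [604. 269.] [604.8 280.2] [77.8 47. ] 66.3
reader 0.69 [189. 180.] [644. 153.] [645.3 156.8] [75.7 42.8] 22.5
reader 0.68 [154. 157.] [710. 267.] [715.  266.9] [76.9 74.3] 2.8
tea_cup 0.65 [316. 149.] [ 755. -227.] [ 752.9 -234.9] [76.5 70.6] 2.8
red_cup 0.8 [156. 154.] [718. 260.] [711.9 262.9] [77.1 69.9] 5.2
strip_carton 0.48 [274. 223.] [ 528. -110.] [ 535.8 -114.3] [32.1 21.7] 47.0
strip_carton 0.28 [174. 233.] [485. 191.] [484.2 189.9] [116.9  84.4] 4.6
tag_red 0.63 [231. 250.] [440.  14.] [432.5  12.1] [41.7 70.3] 47.8
tag_yellow 0.54 [278. 191.] [ 625. -117.] [ 621.2 -116.7] [44.4 73.7] 36.9
tag_green 0.87 [243. 214.] [552. -15.] [548.6  -6.3] [65.  39.3] 66.3
tag_blue 0.84 [270. 247.] [455. -99.] [ 457.9 -105.4] [38.  66.5] 29.0
tag_blue 0.53 [174. 233.] [484. 187.] [483.7 189.4] [59.9 26.8] 4.9
tag_blue 0.41 [174. 235.] [478. 188.] [482.4 185.1] [117.8  83.9] 4.5
block_red 0.67 [171. 234.] [479. 196.] [485.3 188.7] [118.1  84.1] 4.6
block_yellow 0.71 [280. 194.] [ 617. -124.] [ 620.6 -117. ] [37.6 66.2] 36.6
block_yellow 0.49 [361. 227.] [ 528. -371.] [ 522.9 -375.4] [211.9 196.8] 35.7
block_yellow 0.22 [231. 251.] [437.  15.] [431.8  15.7] [37.6 68.3] 47.8
block_green 0.7 [240. 212.] [556.  -4.] [549.5  -5. ] [70.5 42.1] 66.3
block_green 0.22 [155. 154.] [725. 268.] [719.8 269.6] [78.8 71.5] 5.2
block_blue 0.8 [274. 245.] [ 462. -111.] [ 459.3 -106.4] [39.4 69.3] 29.0
```

{"op": "move_arm", "data": {
  "rows": "22 45 0 -3 0;43 90 0 -6 0;65 135 0 -9 0;86 180 0 -12 0;108 225 0 -14 0;129 270 0 -16 0;150 315 0 -18 0;172 360 0 -19 0;193 405 0 -20 0;215 450 0 -21 0"
}}

```text
time_s: 4.4
tool_pos: [0.5205, -0.1782, 0.2925]
eef_rot: [3.141, -0.001, 0.083]
force: [1.0, -1.2, 0.7]
width: 0.0142
```

{"op": "move_arm", "data": {
  "rows": "-10 45 0 0 0;-20 90 0 0 0;-32 135 0 0 0;-45 180 0 0 0;-57 225 0 0 0;-70 270 0 0 0;-85 315 0 0 0;-98 345 0 0 0;-113 363 0 0 0;-113 363 0 0 0"
}}

```text
time_s: 5.4
tool_pos: [0.4061, 0.1864, 0.2926]
eef_rot: [3.142, -0.0, 0.086]
force: [0.0, 0.8, -0.5]
width: 0.0002
```

```bash
python3 - <<'E'
from h import *
p=shot('wrist','w1'); s=state(); print(s['tool_pos'],s['eef_rot'],s['width'],p['position'],p['attitude'],s['joint_positions'])
for t,z in [('thumbwheel',.06),('wheel_unit',.05),('reader',.04),('dock',.02)]:
    for r in outline_of(p,t): print(t,round(r['score'],2),np.round(r['centre']),np.round(at_z(p,r['centre'],z)*1000,0)[:2],*wrect(p,r['mask'],z))
E
```

```text
[0.40690016 0.18556409 0.29266514] [ 3.14138712e+00 -7.84933883e-04  8.58500912e-02] 0.000508251080166568 [0.48133239 0.19280579 0.38656405] [-0.27075086 -0.0016617  -1.48431424] [ 3.75924132e-01 -3.68500624e-02  2.22939606e+00 -5.18747853e-04
  9.48353371e-01  1.86117274e+00]
thumbwheel 0.87 [263.  92.] [487. 184.] [483.7 185.6] [55.8 21.8] 4.8
wheel_unit 0.94 [259.  92.] [487. 188.] [483.8 185.8] [109.2  74.1] 5.0
reader 0.74 [262.  93.] [487. 184.] [483.4 184.8] [60.4 25. ] 3.7
```

View pics/w1.png

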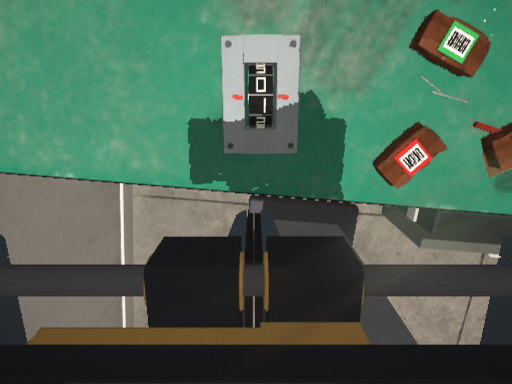

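```bash
python3 - <<'E'
import cv2
t=cv2.imread('pics/w1.png'); cv2.imwrite('pics/w1z.png',cv2.resize(t[30:160,215:305],None,fx=4.5,fy=4.5,interpolation=cv2.INTER_CUBIC))
E
```

```text
(no output)
```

View pics/w1z.png

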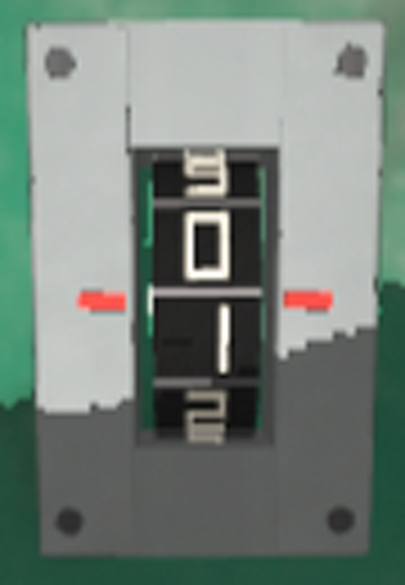

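{"op": "move_arm", "data": {
  "rows": "28 -1 -25 0 0;57 -2 -60 0 0;57 -2 -105 0 0;57 -2 -132 0 0;57 -2 -145 0 0;57 -2 -149 0 0;57 -2 -153 0 0;57 -2 -153 0 0"
}}

```text
time_s: 6.45
tool_pos: [0.4657, 0.1823, 0.1406]
eef_rot: [-3.142, -0.002, 0.082]
force: [-1.4, -3.7, 4.6]
width: 0.0
```

{"op": "move_arm", "data": {
  "rows": "8 1 0 0 0;18 1 0 0 0;28 2 0 0 0;38 3 0 0 0;38 3 0 0 0;38 4 14 0 0;18 2 14 0 0;-2 1 14 0 0;-2 1 2 0 0;-2 1 0 0 0"
}}

```text
time_s: 7.45
tool_pos: [0.4631, 0.1832, 0.1402]
eef_rot: [3.141, -0.001, 0.083]
force: [-2.2, 0.3, 4.7]
width: 0.0004
```

{"op": "move_arm", "data": {
  "rows": "0 0 0 0 0;10 1 0 0 0;20 1 0 0 0;30 2 0 0 0;40 3 0 0 0;40 3 0 0 0;40 4 25 0 0;5 2 40 0 0;-35 0 70 0 0;-70 0 110 0 0"
}}

```text
time_s: 8.45
tool_pos: [0.3924, 0.1823, 0.247]
eef_rot: [3.14, 0.002, 0.082]
force: [0.5, -0.0, 2.0]
width: 0.0003
```

```bash
python3 - <<'E'
from h import *
p=shot('wrist','w2'); s=state(); print(s['time_s'],s['tool_pos'],s['eef_rot'])
u=proj(p,[.4835,.1855,.06]).astype(int); print(u)
t=cv2.imread('pics/w2.png')[max(0,u[1]-70):u[1]+70,u[0]-60:u[0]+60]; cv2.imwrite('pics/w2z.png',cv2.resize(t,None,fx=4,fy=4,interpolation=cv2.INTER_CUBIC))
E
```

```text
8.5 [0.39086885 0.18283353 0.2531391 ] [-3.14089325 -0.00422331  0.0828711 ]
[257  76]
```

View pics/w2z.png

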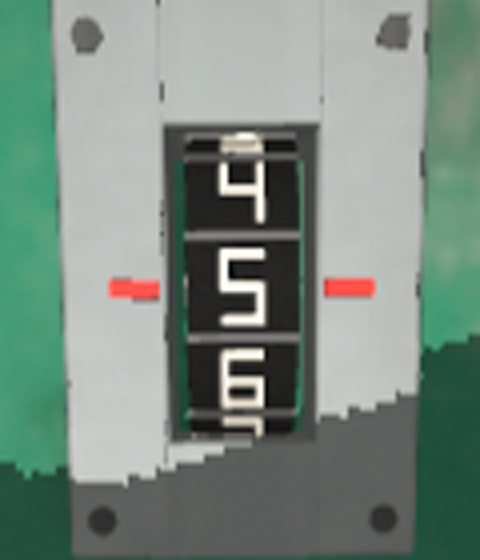

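{"op": "move_arm", "data": {
  "rows": "35 0 -35 0 0;65 0 -65 0 0;74 1 -95 0 0;74 1 -108 0 0;74 1 -113 0 0;74 1 -113 0 0;82 2 -113 0 0;92 3 -113 0 0;102 3 -113 0 0;111 4 -113 0 0"
}}

```text
time_s: 9.5
tool_pos: [0.5033, 0.1871, 0.1409]
eef_rot: [-3.14, -0.006, 0.083]
force: [-1.2, 0.1, 3.6]
width: 0.0003
```

{"op": "move_arm", "data": {
  "rows": "0 0 0 0 0;0 0 20 0 0;-35 0 45 0 0;-75 0 70 0 0;-110 -3 110 0 0;-110 -3 113 0 0;-110 -3 113 0 0"
}}

```text
time_s: 10.2
tool_pos: [0.3935, 0.1844, 0.255]
eef_rot: [-3.139, -0.009, 0.083]
force: [0.3, 0.4, 1.4]
width: 0.0005
```

```bash
python3 - <<'E'
from h import *
p=shot('wrist','w3'); s=state(); print(s['time_s'],s['tool_pos'],s['eef_rot'])
u=proj(p,[.4835,.1855,.06]).astype(int); print(u)
t=cv2.imread('pics/w3.png')[max(0,u[1]-70):u[1]+70,u[0]-60:u[0]+60]; cv2.imwrite('pics/w3z.png',cv2.resize(t,None,fx=4,fy=4,interpolation=cv2.INTER_CUBIC))
E
```

```text
10.25 [0.39373617 0.18427769 0.25400544] [-3.13991567 -0.00709521  0.08281425]
[261  81]
```

View pics/w3z.png

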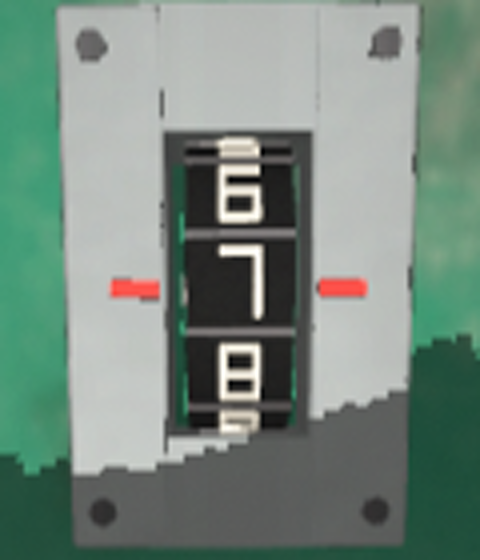

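{"op": "move_arm", "data": {
  "rows": "30 -7 30 0 1;70 -15 60 0 1;110 -25 76 0 1;151 -34 76 0 1;151 -34 76 0 1;151 -34 76 0 1"
}}

```text
time_s: 10.85
tool_pos: [0.5454, 0.1497, 0.3276]
eef_rot: [-3.14, -0.004, 0.082]
force: [0.8, -0.8, -1.4]
width: 0.0457
```

```bash
python3 - <<'E'
from h import *
p=shot('wrist','w4'); s=state(); print(s['time_s'],s['tool_pos'],s['eef_rot'])
for t,z in [('reader',.052),('reader_lens',.026),('dock',.012),('dock',.022)]:
    for r in outline_of(p,t): print(t,round(r['score'],2),np.round(r['centre']),np.round(at_z(p,r['centre'],z)*1000,0)[:2],*wrect(p,r['mask'],z))
t=cv2.imread('pics/w4.png')[0:220,130:400]; cv2.imwrite('pics/w4z.png',cv2.resize(t,None,fx=2.6,fy=2.6,interpolation=cv2.INTER_CUBIC))
E
```

```text
10.9 [0.54456846 0.15001347 0.32784482] [-3.14037015 -0.00371847  0.08222994]
reader 0.91 [254.  76.] [644. 157.] [646.8 158.7] [66.2 44.1] 19.3
reader 0.58 [134. 100.] [609. 281.] [605.5 283.1] [77.2 55.4] 69.2
reader 0.18 [230.  79.] [639. 181.] [642.8 158.6] [83.8 70.3] 18.9
reader_lens 0.76 [250.  44.] [677. 164.] [676.4 168.4] [10.3 19.5] 17.8
reader_lens 0.44 [484. 118.] [ 621. -111.] [ 623.7 -108.6] [45.1 74.7] 35.9
dock 0.67 [232.  79.] [641. 182.] [645.5 159.2] [90.7 77.5] 19.4
dock 0.67 [232.  79.] [640. 182.] [644.9 159.1] [88.5 75.6] 19.4
```

View pics/w4z.png

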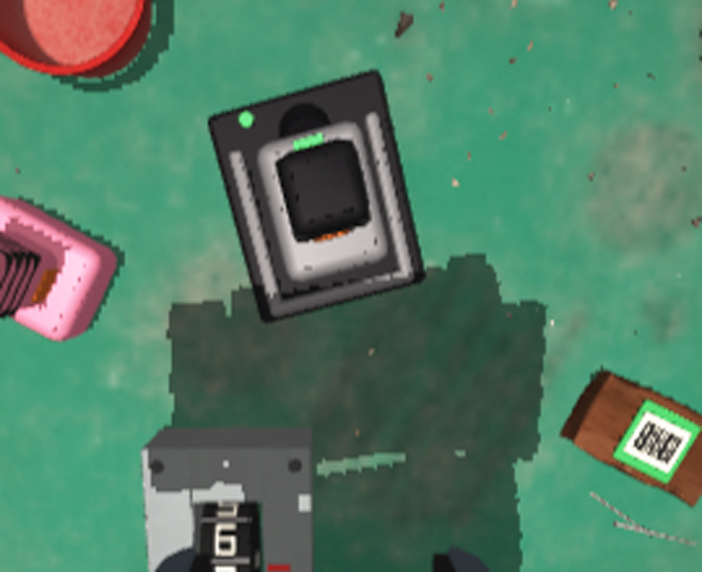

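```bash
python3 - <<'E'
from h import *
p=shot('wrist','w5')
print(np.round(at_z(p,[253.8,73],.133)*1000),)
# model overlay
a=np.deg2rad(19.3)
img=cv2.resize(cv2.imread('pics/w5.png')[0:220,130:400],None,fx=2.6,fy=2.6,interpolation=cv2.INTER_CUBIC)
def poly(cx,cy,dx0,dx1,dy,z,col):
    pts=[]
    for x,y in [(dx0,-dy),(dx1,-dy),(dx1,dy),(dx0,dy)]:
        u=proj(p,[cx+x*np.cos(a)-y*np.sin(a),cy+x*np.sin(a)+y*np.cos(a),z]); pts.append((u-[130,0])*2.6)
    cv2.polylines(img,[np.array(pts).astype(np.int32)],True,col,1)
for c in [(.646,.159)]:
    poly(*c,-.046,.046,.039,.012,(0,0,255))
    poly(*c,-.028,.028,.022,.052,(0,255,255))
    poly(*c,-.013,.013,.013,.133,(255,0,255))
    poly(*c,-.034,.028,.027,.012,(255,255,0))
cv2.imwrite('pics/w5z.png',img)
E
```

```text
[640. 158. 133.]
```

View pics/w5z.png

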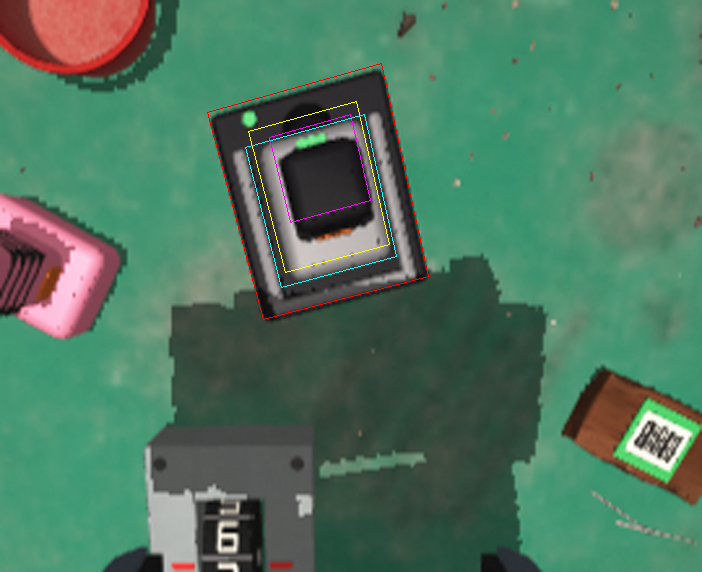

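```bash
python3 - <<'E'
from h import *
p=shot('wrist','w6')
a=np.deg2rad(19)
S=3.2
img=cv2.resize(cv2.imread('pics/w6.png')[20:150,190:320],None,fx=S*1.4,fy=S*1.4,interpolation=cv2.INTER_CUBIC);S*=1.4
def poly(cx,cy,dx0,dx1,dy,z,col):
    pts=[]
    for x,y in [(dx0,-dy),(dx1,-dy),(dx1,dy),(dx0,dy)]:
        u=proj(p,[cx+x*np.cos(a)-y*np.sin(a),cy+x*np.sin(a)+y*np.cos(a),z]); pts.append((u-[190,20]+.5)*S)
    cv2.polylines(img,[np.array(pts).astype(np.int32)],True,col,1)
c=(.639,.156)
poly(*c,-.040,.052,.039,.012,(0,0,255))
poly(*c,-.028,.028,.022,.052,(0,255,255))
poly(*c,-.013,.013,.013,.133,(255,0,255))
poly(*c,-.034,.028,.027,.022,(255,255,0))
cv2.imwrite('pics/w6z.png',img)
E
```

```text
(no output)
```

View pics/w6z.png

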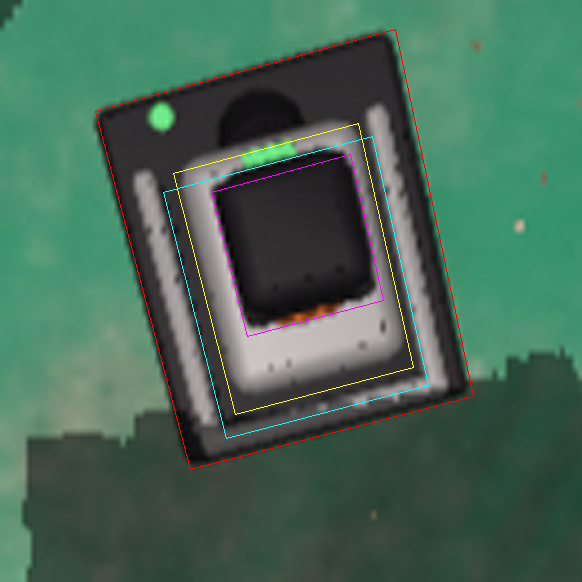

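{"op": "move_arm", "data": {
  "rows": "32 2 -15 7 1;64 5 -30 14.3 1;96 7 -50 14.3 1;96 7 -75 14.3 1;96 7 -80 14.3 1;96 7 -80 14.3 1;96 7 -80 14.3 1"
}}

```text
time_s: 11.9
tool_pos: [0.6402, 0.1577, 0.2513]
eef_rot: [-3.14, -0.008, 0.333]
force: [0.5, 0.4, 0.1]
width: 0.0913
```

```bash
python3 - <<'E'
from h import *
p=shot('wrist','w7'); s=state(); print(s['tool_pos'],s['eef_rot'],s['width'])
E
```

```text
[0.64036943 0.15770231 0.25155046] [-3.1401434  -0.00879994  0.33317026] 0.09098379914212443
```

View pics/w7.png

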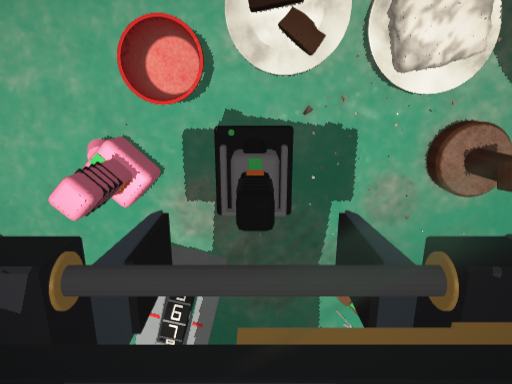

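{"op": "move_arm", "data": {
  "rows": "0 0 -30 0 1;0 0 -60 0 1;0 0 -80 0 1;0 0 -84 0 1;0 0 -84 0 1;0 0 -84 0 0.2;0 0 -84 0 0.2;0 0 -84 0 0.2;0 0 -84 0 0.2;0 0 -84 0 0.2"
}}

```text
time_s: 12.95
tool_pos: [0.6405, 0.1577, 0.1678]
eef_rot: [-3.14, -0.009, 0.333]
force: [0.5, 0.5, -0.4]
width: 0.0538
```

{"op": "move_arm", "data": {
  "rows": "0 0 0 0 0.1;0 0 0 0 0.1;0 0 0 0 0.1;0 0 0 0 0.1"
}}

```text
time_s: 13.35
tool_pos: [0.6404, 0.1577, 0.1677]
eef_rot: [-3.14, -0.009, 0.333]
force: [-0.0, 0.7, -2.6]
width: 0.026
```

{"op": "move_arm", "data": {
  "rows": "0 0 10 0 0.1;0 0 30 0 0.1;0 0 50 0 0.1;0 0 67 0 0.1;0 -25 67 8 0.1;-15 -55 67 16 0.1;-35 -85 67 24 0.1;-60 -110 67 32 0.1;-85 -135 67 40 0.1;-110 -155 67 48 0.1"
}}

```text
time_s: 14.35
tool_pos: [0.5293, 0.0016, 0.2352]
eef_rot: [-3.14, -0.009, 1.176]
force: [0.3, -0.1, -2.6]
width: 0.0257
```

{"op": "move_arm", "data": {
  "rows": "-10 -8 0 8 0.1;-20 -16 0 16 0.1;-30 -23 0 24 0.1;-40 -30 0 32 0.1;-49 -38 0 40 0.1;-49 -38 0 48 0.1;-49 -38 0 56 0.1;-49 -38 0 64 0.1;-49 -38 0 68 0.1;-49 -38 0 68 0.1"
}}

```text
time_s: 15.35
tool_pos: [0.4804, -0.0364, 0.2358]
eef_rot: [-3.141, -0.009, 2.364]
force: [-0.5, 0.7, -2.1]
width: 0.026
```

```bash
python3 - <<'E'
from h import *
p=shot('wrist','w8'); s=state(); print(s['time_s'],s['tool_pos'],s['eef_rot'],s['width'])
for t in ['tag_red','reader_lens','reader']:
    for r in outline_of(p,t): print(t,round(r['score'],2),np.round(r['centre']),np.round(at_z(p,r['centre'],.026)*1000,0)[:2],*wrect(p,r['mask'],.026))
E
```

```text
15.4 [ 0.48038898 -0.03638902  0.23568973] [-3.14075978 -0.00864889  2.36150296] 0.0258058786035452
tag_red 0.66 [257. 108.] [434.  13.] [433.6  16.2] [39.2 69.1] 50.7
reader_lens 0.69 [255. 162.] [466. -21.] [464.8 -22.3] [31.3 20.4] 45.5
```

View pics/w8.png

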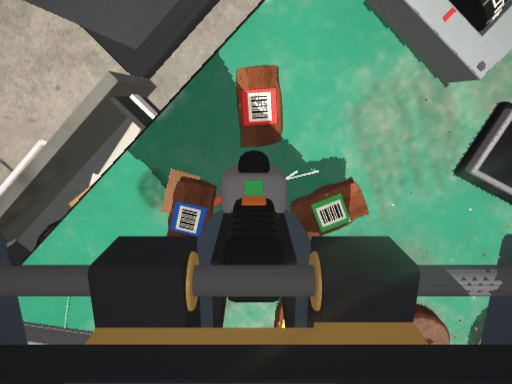

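{"op": "move_arm", "data": {
  "rows": "3 2 0 0 0.1;3 2 0 0 0.1;3 2 0 0 0.1;3 2 0 0 0.1;3 2 0 0 0.1;3 2 0 0 0.1;3 2 0 0 0.1;3 2 0 0 0.1;3 2 0 0 0.1;3 2 0 0 0.1"
}}

```text
time_s: 16.55
tool_pos: [0.4833, -0.0344, 0.2355]
eef_rot: [-3.141, -0.009, 2.361]
force: [-0.3, 0.8, -1.0]
width: 0.0261
```

{"op": "move_arm", "data": {
  "rows": "0 0 0 0 0.1;0 0 0 0 0.1;0 0 0 0 0.1;0 0 0 0 0.1;0 0 0 0 0.1;0 0 0 0 0.1;0 0 0 0 0.1;0 0 0 0 0.1;0 0 0 0 0.1;0 0 0 0 0.1"
}}

```text
time_s: 17.55
tool_pos: [0.4833, -0.0344, 0.2354]
eef_rot: [-3.141, -0.009, 2.361]
force: [0.0, 0.3, -2.0]
width: 0.0261
```

```bash
python3 - <<'E'
from h import *
p=shot('wrist','w9'); s=state(); print(s['time_s'],s['tool_pos'],s['eef_rot'],s['width'])
for t in ['tag_red','reader_lens']:
    for r in outline_of(p,t): print(t,round(r['score'],2),np.round(r['centre']),np.round(at_z(p,r['centre'],.026)*1000,0)[:2],*wrect(p,r['mask'],.026))
ps=s['eef_rot'][2]; u=np.array([np.cos(ps),np.sin(ps)]); tp=np.r_[s['tool_pos'][:2]+.0695*u,.026]
im=cv2.imread('pics/w9.png'); q=proj(p,tp); print('aim px',q, 'lens px', proj(p,np.r_[s['tool_pos'][:2]+.032*u,s['tool_pos'][2]-.1557+.014]))
cv2.drawMarker(im,tuple(q.astype(int)),(255,0,255),0,8,1); cv2.imwrite('pics/w9z.png',cv2.resize(im[40:280,150:370],None,fx=2.4,fy=2.4,interpolation=cv2.INTER_CUBIC))
E
```

```text
17.6 [ 0.48333373 -0.0343848   0.23544146] [-3.14060457 -0.00888339  2.36137856] 0.02598128786044943
tag_red 0.9 [256. 105.] [434.  16.] [434.  16.] [39.1 68.2] 50.5
reader_lens 0.59 [256. 160.] [469. -18.] [467.6 -19.6] [28.5 19.4] 45.3
aim px [254.1011012  106.53712049] lens px [254.01359515 162.46268236]
```

View pics/w9z.png

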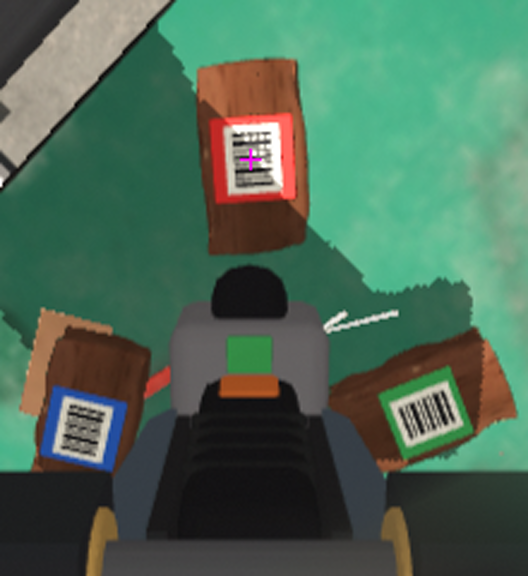

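{"op": "move_arm", "data": {
  "rows": "25 -17 0 0 0.1;60 -42 0 0 0.1;95 -67 0 0 0.1;130 -92 0 0 0.1;160 -113 0 0 0.1;187 -132 0 0 0.1;187 -132 0 0 0.1;187 -132 0 0 0.1"
}}

```text
time_s: 18.5
tool_pos: [0.6703, -0.1666, 0.2348]
eef_rot: [-3.14, -0.01, 2.361]
force: [-1.6, 0.1, -2.0]
width: 0.0258
```

```bash
cat > scan.py <<'E'
from h import *
import sys
t,fn=sys.argv[1:3]
p=shot('wrist',fn); s=state(); print(s['time_s'],s['tool_pos'],s['eef_rot'],s['width'])
ps=s['eef_rot'][2]; u=np.array([np.cos(ps),np.sin(ps)]); tp=np.r_[s['tool_pos'][:2]+.0695*u,.026]
print('aim',tp)
for r in outline_of(p,t): print(t,round(r['score'],2),np.round(r['centre']),np.round(at_z(p,r['centre'],.026)*1000,0)[:2],*wrect(p,r['mask'],.026))
im=cv2.imread('pics/%s.png'%fn); q=proj(p,tp)
cv2.drawMarker(im,tuple(q.astype(int)),(255,0,255),0,8,1); cv2.imwrite('pics/%sz.png'%fn,cv2.resize(im[20:260,120:400],None,fx=2.4,fy=2.4,interpolation=cv2.INTER_CUBIC))
E
python3 scan.py tag_yellow y1
```

```text
18.55 [ 0.66977984 -0.16613206  0.2348818 ] [-3.14007528 -0.00992225  2.3613394 ] 0.025850054698797177
aim [ 0.62038373 -0.11724163  0.026     ]
tag_yellow 0.64 [255. 107.] [ 622. -117.] [ 623.4 -116.6] [38.8 67.8] 36.7
tag_yellow 0.34 [255. 316.] [ 771. -266.] [ 767.5 -263.5] [61.5 32. ] 45.4
```

View pics/y1z.png

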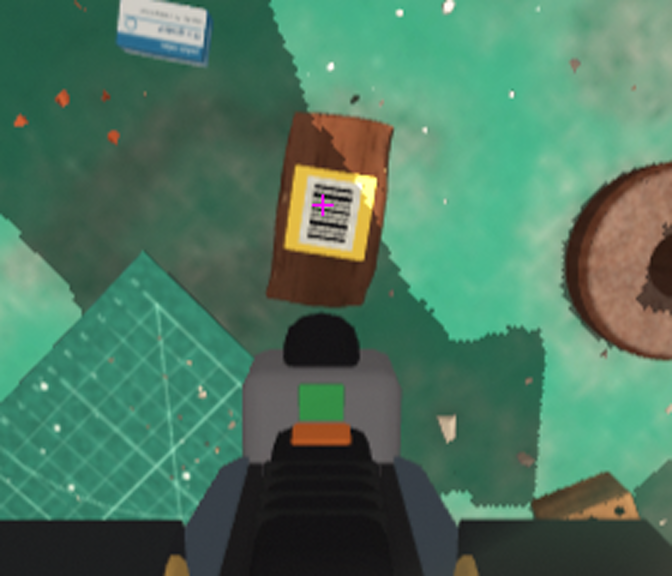

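{"op": "move_arm", "data": {
  "rows": "4 0 0 0 0.1;4 0 0 0 0.1;4 0 0 0 0.1;4 0 0 0 0.1;4 0 0 0 0.1;4 0 0 0 0.1;4 0 0 0 0.1;4 0 0 0 0.1;4 0 0 0 0.1;4 0 0 0 0.1"
}}

```text
time_s: 19.6
tool_pos: [0.6736, -0.1659, 0.2351]
eef_rot: [-3.14, -0.01, 2.362]
force: [-0.2, 0.5, -1.4]
width: 0.0259
```

{"op": "move_arm", "data": {
  "rows": "0 0 0 0 0.1;0 0 0 0 0.1;0 0 0 0 0.1;0 0 0 0 0.1;0 0 0 0 0.1;0 0 0 0 0.1;0 0 0 0 0.1;0 0 0 0 0.1;0 0 0 0 0.1;0 0 0 0 0.1"
}}

```text
time_s: 20.6
tool_pos: [0.6736, -0.1659, 0.2351]
eef_rot: [-3.14, -0.01, 2.362]
force: [-0.7, 0.2, -1.6]
width: 0.0257
```

```bash
python3 scan.py tag_yellow y2
```

```text
20.65 [ 0.67360838 -0.16590743  0.23508156] [-3.14017154 -0.0098007   2.36156038] 0.0261140816682649
aim [ 0.62420147 -0.11702792  0.026     ]
tag_yellow 0.65 [255. 107.] [ 625. -117.] [ 623.8 -116.6] [39.3 68.5] 37.0
```

View pics/y2z.png

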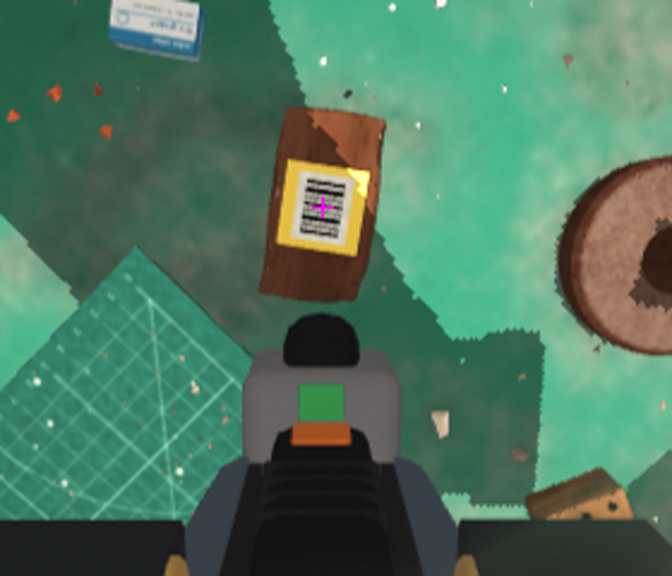

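{"op": "move_arm", "data": {
  "rows": "-15 22 0 0 0.1;-38 56 0 0 0.1;-60 90 0 0 0.1;-75 112 0 0 0.1;-75 112 0 0 0.1;-75 112 0 0 0.1"
}}

```text
time_s: 21.3
tool_pos: [0.5988, -0.0537, 0.2355]
eef_rot: [-3.141, -0.009, 2.362]
force: [0.3, -0.3, -1.9]
width: 0.026
```

```bash
python3 scan.py tag_green g1
```

```text
21.35 [ 0.59916068 -0.05421001  0.23538635] [-3.14059658 -0.0090501   2.36174367] 0.025905247008409182
aim [ 0.54974481 -0.00533955  0.026     ]
tag_green 0.63 [288. 115.] [575.  11.] [574.5  12.9] [68.  39.5] 69.6
```

View pics/g1z.png

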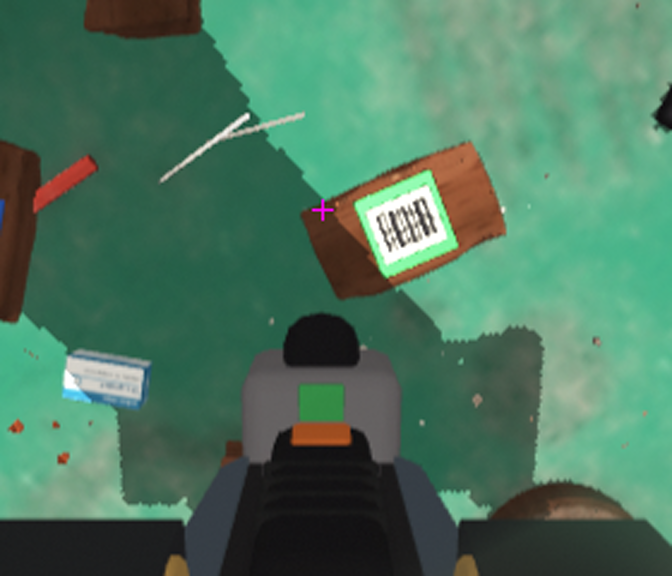

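```bash
python3 - <<'E'
from h import *
p=capture('wrist'); print(at_z(p,[288.8,112.3],.026))
E
```

```text
[0.57479881 0.0126836  0.026     ]
```

{"op": "move_arm", "data": {
  "rows": "12 9 0 0 0.1;26 18 0 0 0.1;26 18 0 0 0.1;26 18 0 0 0.1"
}}

```text
time_s: 21.85
tool_pos: [0.6258, -0.0363, 0.2349]
eef_rot: [-3.14, -0.01, 2.362]
force: [-0.0, -0.1, -1.8]
width: 0.0261
```

```bash
python3 scan.py tag_green g2
```

```text
21.9 [ 0.62539075 -0.03642678  0.23488859] [-3.14006867 -0.00967065  2.36138748] 0.02587229030094528
aim [0.57599228 0.01246128 0.026     ]
tag_green 0.74 [252. 106.] [574.  12.] [574.9  12.8] [69.1 39.6] 69.3
```

View pics/g2z.png

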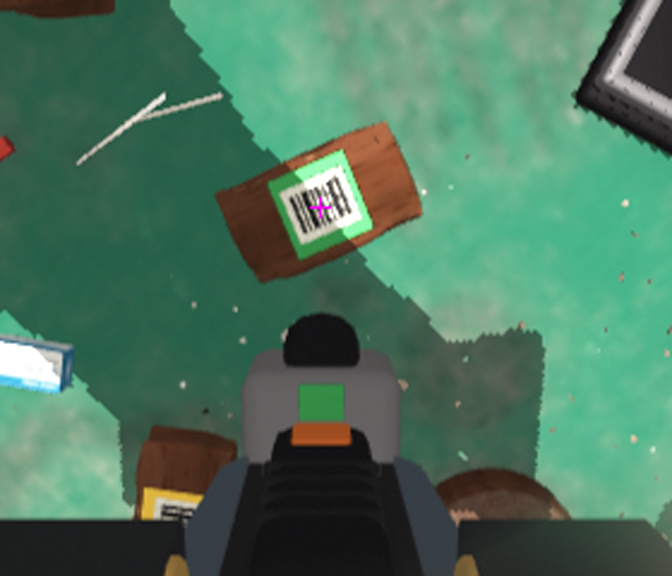

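On target. I'll hold here, then go on to blue.

{"op": "move_arm", "data": {
  "rows": "0 0 0 0 0.1;0 0 0 0 0.1;0 0 0 0 0.1;0 0 0 0 0.1;0 0 0 0 0.1;0 0 0 0 0.1;0 0 0 0 0.1;0 0 0 0 0.1;0 0 0 0 0.1;0 0 0 0 0.1"
}}

```text
time_s: 22.95
tool_pos: [0.6251, -0.0366, 0.2349]
eef_rot: [-3.14, -0.01, 2.361]
force: [-0.3, 0.2, -0.5]
width: 0.0259
```

{"op": "move_arm", "data": {
  "rows": "0 0 0 0 0.1;0 0 0 0 0.1;0 0 0 0 0.1;0 0 0 0 0.1;0 0 0 0 0.1;0 0 0 0 0.1;0 0 0 0 0.1;0 0 0 0 0.1;0 0 0 0 0.1;0 0 0 0 0.1"
}}

```text
time_s: 23.95
tool_pos: [0.6251, -0.0365, 0.2349]
eef_rot: [-3.14, -0.01, 2.361]
force: [0.3, -0.1, -1.9]
width: 0.0254
```

```bash
python3 scan.py tag_green g3
```

```text
24.0 [ 0.62512726 -0.03655479  0.23491086] [-3.14005276 -0.00973395  2.36112246] 0.02594787776141044
aim [0.57574176 0.01234635 0.026     ]
tag_green 0.78 [254. 106.] [575.  13.] [574.7  13. ] [67.7 38.7] 69.3
```

{"op": "move_arm", "data": {
  "rows": "-25 -25 0 0 0.1;-55 -57 0 0 0.1;-87 -90 0 0 0.1;-117 -119 0 0 0.1;-117 -119 0 0 0.1;-117 -119 0 0 0.1"
}}

```text
time_s: 24.65
tool_pos: [0.508, -0.1561, 0.2352]
eef_rot: [-3.14, -0.009, 2.359]
force: [0.1, 0.3, -1.0]
width: 0.0261
```

```bash
python3 scan.py tag_blue b1
```

```text
24.7 [ 0.50857618 -0.15561755  0.23519639] [-3.14049501 -0.00908015  2.36051495] 0.025703889214381524
aim [ 0.4592204  -0.10668641  0.026     ]
tag_blue 0.93 [256. 104.] [ 458. -105.] [ 460.7 -105.5] [39.4 68.9] 31.8
```

View pics/b1z.png

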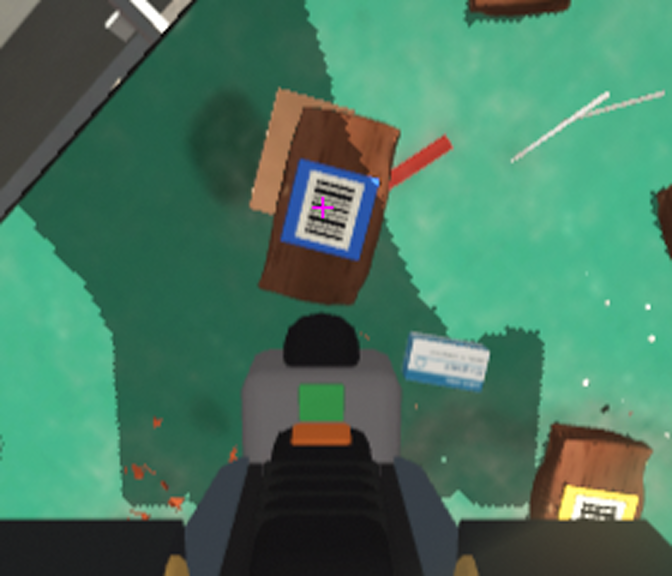

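{"op": "move_arm", "data": {
  "rows": "2 2 0 0 0.1;2 2 0 0 0.1;2 2 0 0 0.1;2 2 0 0 0.1;2 2 0 0 0.1;2 2 0 0 0.1;2 2 0 0 0.1;2 2 0 0 0.1;2 2 0 0 0.1;2 2 0 0 0.1"
}}

```text
time_s: 25.75
tool_pos: [0.5108, -0.1533, 0.2352]
eef_rot: [-3.14, -0.009, 2.361]
force: [-0.2, -0.1, -2.2]
width: 0.0259
```

{"op": "move_arm", "data": {
  "rows": "0 0 0 0 0.1;0 0 0 0 0.1;0 0 0 0 0.1;0 0 0 0 0.1;0 0 0 0 0.1;0 0 0 0 0.1;0 0 0 0 0.1;0 0 0 0 0.1;0 0 0 0 0.1;0 0 0 0 0.1"
}}

```text
time_s: 26.75
tool_pos: [0.5108, -0.1533, 0.2351]
eef_rot: [-3.14, -0.009, 2.361]
force: [0.5, -0.4, -1.7]
width: 0.0259
```

```bash
python3 scan.py tag_blue b2
```

```text
26.8 [ 0.51082759 -0.15331501  0.23516789] [-3.14043919 -0.00913899  2.36128802] 0.02548028095266212
aim [ 0.46143399 -0.10442204  0.026     ]
tag_blue 0.69 [252. 104.] [ 458. -104.] [ 460.4 -105.5] [39.4 67.8] 34.5
```

View pics/b2z.png

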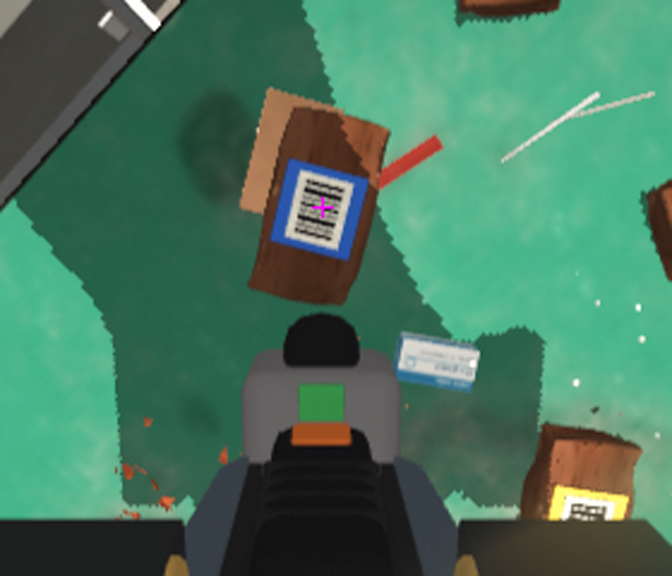

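{"op": "move_arm", "data": {
  "rows": "10 15 5 -8 0.1;25 45 5 -16 0.1;40 80 5 -24 0.1;55 115 5 -32 0.1;70 150 5 -40 0.1;85 185 5 -48 0.1;100 220 5 -56 0.1;115 250 5 -64 0.1;125 280 5 -72 0.1;130 300 5 -80 0.1"
}}

```text
time_s: 27.85
tool_pos: [0.6415, 0.1486, 0.2401]
eef_rot: [-3.141, -0.009, 0.96]
force: [0.1, -0.6, -2.4]
width: 0.0256
```

{"op": "move_arm", "data": {
  "rows": "0 5 0 -8 0.1;0 11 0 -16 0.1;0 11 0 -24 0.1;0 11 0 -32 0.1;0 11 0 -36.2 0.1;0 11 0 -36.2 0.1;0 11 0 -36.2 0.1"
}}

```text
time_s: 28.55
tool_pos: [0.6414, 0.1596, 0.24]
eef_rot: [-3.141, -0.009, 0.331]
force: [0.6, -0.5, -2.4]
width: 0.0262
```

{"op": "move_arm", "data": {
  "rows": "-1 -2 -10 0 0.1;-1 -2 -30 0 0.1;-1 -2 -45 0 0.1;-1 -2 -55 0 0.1;-1 -2 -60 0 0.1;-1 -2 -64 0 0.1;-1 -2 -68 0 0.1;-1 -2 -71 0 0.1;-1 -2 -73 0 0.1;-1 -2 -73 0 0.1"
}}

```text
time_s: 29.55
tool_pos: [0.6408, 0.1577, 0.1677]
eef_rot: [-3.141, -0.01, 0.331]
force: [-1.4, -0.3, 3.1]
width: 0.0258
```

```bash
python3 - <<'E'
from h import *
p=shot('wrist','d1'); s=state(); print(s['time_s'],s['tool_pos'],s['eef_rot'],s['force'])
E
```

```text
29.6 [0.64080388 0.15773481 0.16763772] [-3.14063372 -0.01026309  0.33078312] [-0.8227378   0.57479729  3.47126339]
```

View pics/d1.png

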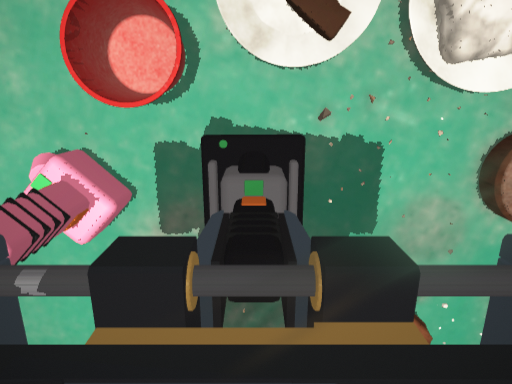

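{"op": "move_arm", "data": {
  "rows": "0 0 0 0 0.7;0 0 0 0 0.7;0 0 0 0 0.7;0 0 0 0 0.7;0 0 0 0 0.7;0 0 0 0 0.7;0 0 15 0 0.7;0 0 50 0 0.7;0 0 100 0 0.7;0 0 110 0 0.7"
}}

```text
time_s: 30.6
tool_pos: [0.6429, 0.1582, 0.2844]
eef_rot: [-3.142, -0.018, 0.331]
force: [0.8, -0.2, 0.5]
width: 0.0637
```

```bash
python3 - <<'E'
from h import *
p=shot('wrist','d2'); q=shot('top','t2'); s=state(); print(s['time_s'],s['tool_pos'],s['width'])
t=cv2.imread('pics/t2.png'); cv2.imwrite('pics/t2z.png',cv2.resize(t[110:300,120:440],None,fx=2.5,fy=2.5,interpolation=cv2.INTER_CUBIC))
E
```

```text
30.7 [0.64175478 0.15794381 0.28087786] 0.06358818263647752
```

View pics/d2.png

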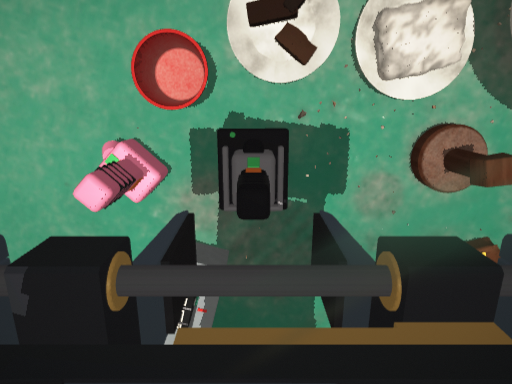

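View pics/t2z.png

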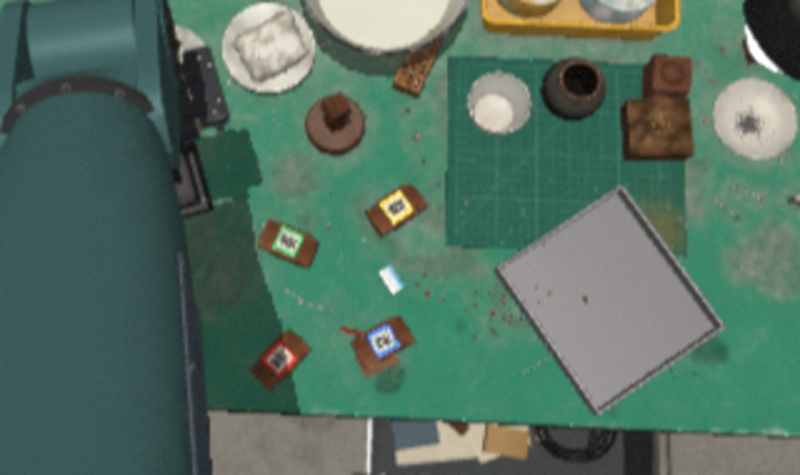

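```bash
cat > tray.py <<'E'
from h import *
import sys
cx,cy,ad=map(float,sys.argv[1:4]); fn=sys.argv[4]
p=capture('top'); im=cv2.cvtColor(p['color'],cv2.COLOR_RGB2BGR)[170:290,305:420]; S=5
img=cv2.resize(im,None,fx=S,fy=S,interpolation=cv2.INTER_CUBIC); a=np.deg2rad(ad)
def poly(hx,hy,z,col):
    pts=[]
    for x,y in [(-hx,-hy),(hx,-hy),(hx,hy),(-hx,hy)]:
        u=proj(p,[cx+x*np.cos(a)-y*np.sin(a),cy+x*np.sin(a)+y*np.cos(a),z]); pts.append((u-[305,170]+.5)*S)
    cv2.polylines(img,[np.array(pts).astype(np.int32)],True,col,1)
poly(.104,.094,.028,(0,0,255)); poly(.100,.090,.004,(255,255,0)); poly(.104,.094,0,(0,255,0))
cv2.imwrite('pics/%s.png'%fn,img)
E
python3 tray.py .523 -.375 35.7 tr1
```

```text
(no output)
```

View pics/tr1.png

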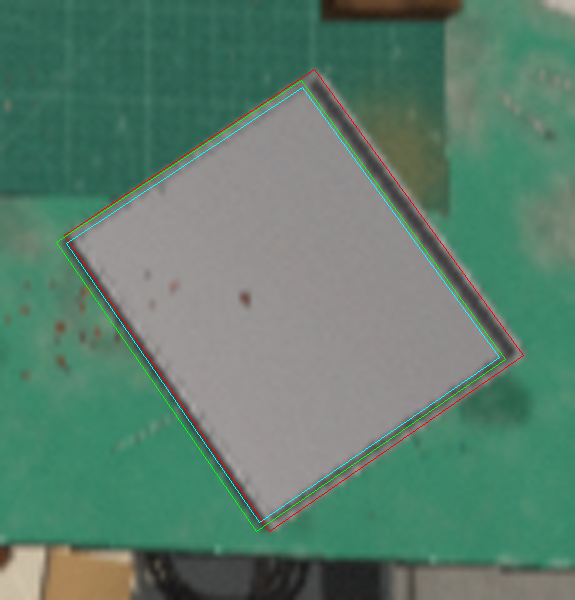

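{"op": "move_arm", "data": {
  "rows": "-10 -30 0 8 0.7;-22 -60 0 16 0.7;-37 -90 -10 24 0.7;-52 -120 -40 32 0.7;-67 -145 -80 40 0.7;-67 -145 -110 48 0.7;-67 -145 -140 50.3 0.7;-67 -145 -150 50.3 0.7;-67 -145 -150 50.3 0.7"
}}

```text
time_s: 31.65
tool_pos: [0.5726, 0.0129, 0.1267]
eef_rot: [-3.137, -0.011, 1.207]
force: [-0.5, -0.3, 0.5]
width: 0.0642
```

```bash
python3 - <<'E'
from h import *
p=shot('wrist','k1'); s=state(); print(s['time_s'],s['tool_pos'],np.rad2deg(s['eef_rot']),s['width'])
E
```

```text
31.7 [0.57353124 0.01289581 0.12819386] [-179.86027711   -0.64829806   69.18113161] 0.06384510588674336
```

View pics/k1.png

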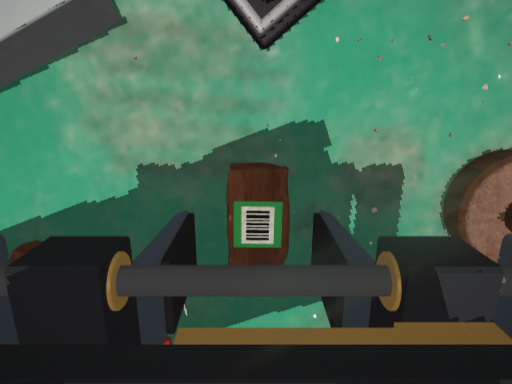

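{"op": "move_arm", "data": {
  "rows": "1 0 -25 0 0.7;1 0 -42 0 0.7;1 0 -47 0 0.7;1 0 -47 0 0.7;1 0 -47 0 0.3;1 0 -47 0 0.3;1 0 -47 0 0.3;1 0 -47 0 0.3;1 0 -47 0 0.3"
}}

```text
time_s: 32.6
tool_pos: [0.5749, 0.0129, 0.0819]
eef_rot: [-3.14, -0.012, 1.207]
force: [-2.1, 0.4, 8.9]
width: 0.0409
```

{"op": "move_arm", "data": {
  "rows": "0 0 10 0 0.3;0 0 50 0 0.3;0 -25 80 0 0.3;0 -65 85 -4 0.3;0 -110 85 -12 0.3;3 -158 85 -20 0.3;5 -206 85 -28 0.3;7 -254 85 -33.5 0.3;9 -302 85 -33.5 0.3;10 -350 85 -33.5 0.3"
}}

```text
time_s: 33.6
tool_pos: [0.5847, -0.3392, 0.1678]
eef_rot: [-3.14, -0.012, 0.622]
force: [1.4, 0.3, -0.5]
width: 0.0405
```

{"op": "move_arm", "data": {
  "rows": "0 -25 0 0 0.3;0 -42 0 0 0.3;0 -42 0 0 0.3;0 -42 0 0 0.3"
}}

```text
time_s: 34.0
tool_pos: [0.5846, -0.3803, 0.1679]
eef_rot: [-3.14, -0.012, 0.622]
force: [0.1, 0.9, -0.9]
width: 0.0405
```

```bash
python3 - <<'E'
from h import *
p=shot('wrist','k2'); s=state(); print(s['time_s'],s['tool_pos'],np.rad2deg(s['eef_rot']),s['width'],s['force'])
E
```

```text
34.05 [ 0.58466893 -0.37989898  0.16782594] [-179.89033365   -0.672453     35.69398897] 0.04081942735184431 [ 0.46171894 -0.45740614 -1.26120376]
```

View pics/k2.png

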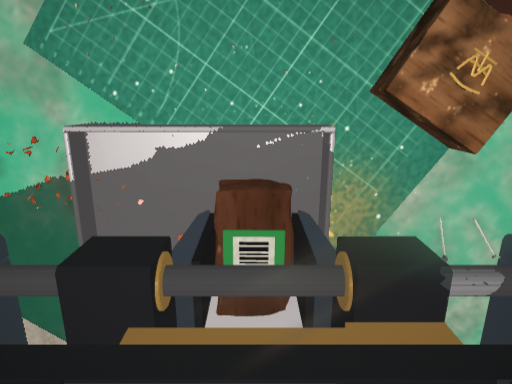

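{"op": "move_arm", "data": {
  "rows": "0 0 -30 0 0.3;0 0 -60 0 0.3;0 0 -74 0 0.3;0 0 -80 0 0.3;0 0 -81 0 0.3;0 0 -81 0 0.6;0 0 -81 0 0.6;0 0 -81 0 0.6;0 0 -60 0 0.6;0 0 -10 0 0.6"
}}

```text
time_s: 35.05
tool_pos: [0.5829, -0.3788, 0.1554]
eef_rot: [-3.134, -0.01, 0.623]
force: [-0.7, -0.1, 0.9]
width: 0.0547
```

```bash
python3 - <<'E'
from h import *
p=shot('wrist','k3'); s=state(); print(s['time_s'],s['tool_pos'],np.rad2deg(s['eef_rot']),s['width'],s['force'])
E
```

```text
35.1 [ 0.58671515 -0.38137627  0.16607072] [179.78599435  -0.7854385   35.69449725] 0.05495509505736415 [ 6.96211844 -4.15866565  7.29907012]
```

View pics/k3.png

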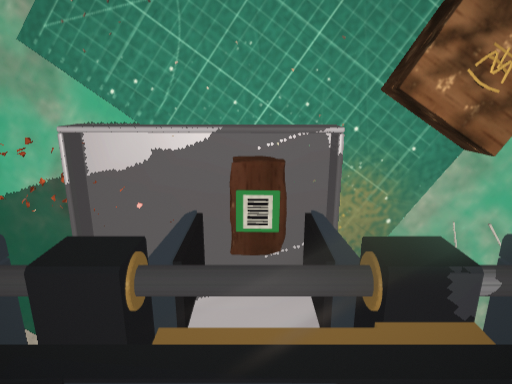

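{"op": "move_arm", "data": {
  "rows": "4 20 10 -8 0.7;8 50 10 -16 0.7;12 80 10 -24 0.7;16 112 10 -32 0.7;20 144 10 -40 0.7;24 176 10 -48 0.7;28 206 10 -56 0.7;32 236 10 -64 0.7;36 264 0 -72 0.7;36 264 -10 -80 0.7"
}}

```text
time_s: 36.1
tool_pos: [0.6235, -0.1148, 0.1567]
eef_rot: [3.139, -0.015, -0.777]
force: [-0.6, -0.3, -1.3]
width: 0.0639
```

```bash
python3 - <<'E'
from h import *
s=state(); print(s['time_s'],s['tool_pos'],np.rad2deg(s['eef_rot']),s['width'],s['force'])
E
```

```text
36.1 [ 0.62347384 -0.11478926  0.15672476] [179.85207357  -0.86395873 -44.5060765 ] 0.06389179003721208 [-0.60633815 -0.28857421 -1.2760094 ]
```

{"op": "move_arm", "data": {
  "rows": "0 -2 -10 -8.5 0.7;0 -2 -25 -8.5 0.7;0 -2 -25 -8.5 0.7;0 -2 -25 -8.5 0.7"
}}

```text
time_s: 36.5
tool_pos: [0.6234, -0.117, 0.1316]
eef_rot: [3.139, -0.015, -0.922]
force: [-0.5, -0.2, -0.2]
width: 0.0639
```

```bash
cat > look.py <<'E'
from h import *
import sys
t,fn=sys.argv[1:3]
p=shot('wrist',fn); s=state(); print(s['time_s'],s['tool_pos'],np.rad2deg(s['eef_rot']),s['width'],s['force'])
for r in outline_of(p,t): print(t,round(r['score'],2),np.round(r['centre']),np.round(at_z(p,r['centre'],.024)*1000,0)[:2],*wrect(p,r['mask'],.024))
E
python3 look.py block_yellow k4
```

```text
36.55 [ 0.62360454 -0.11704298  0.13198605] [179.85933824  -0.87309526 -52.86267855] 0.0637833549642579 [ 0.47901141  0.22080495 -0.00448797]
block_yellow 0.67 [253. 213.] [ 627. -123.] [ 627.3 -121.1] [38.9 66.7] 37.1
```

View pics/k4.png

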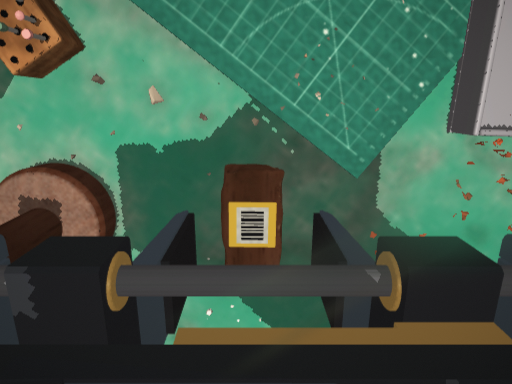

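{"op": "move_arm", "data": {
  "rows": "0 0 -25 0 0.7;0 0 -45 0 0.7;0 0 -50 0 0.7;0 0 -50 0 0.7;0 0 -50 0 0.3;0 0 -50 0 0.3;0 0 -50 0 0.3;0 0 -50 0 0.3;0 0 -50 0 0.3"
}}

```text
time_s: 37.5
tool_pos: [0.6241, -0.1172, 0.083]
eef_rot: [3.14, -0.016, -0.923]
force: [-1.2, -0.0, 6.7]
width: 0.0402
```

{"op": "move_arm", "data": {
  "rows": "0 0 10 0 0.3;0 0 50 0 0.3;-10 -20 85 8 0.3;-22 -55 85 16 0.3;-34 -90 85 24 0.3;-46 -125 85 32 0.3;-60 -160 85 40 0.3;-74 -195 85 48 0.3;-88 -230 85 56 0.3;-100 -265 85 64 0.3"
}}

```text
time_s: 38.5
tool_pos: [0.5233, -0.3835, 0.1688]
eef_rot: [3.14, -0.017, 0.2]
force: [-0.6, 0.5, -1.8]
width: 0.0406
```

{"op": "move_arm", "data": {
  "rows": "-6 -20 0 8 0.3;-12 -40 0 16 0.3;-17 -53 0 24.6 0.3;-17 -53 0 24.6 0.3;-17 -53 0 24.6 0.3"
}}

```text
time_s: 39.0
tool_pos: [0.5062, -0.4363, 0.1692]
eef_rot: [3.14, -0.017, 0.624]
force: [0.2, 0.2, -2.0]
width: 0.0402
```

```bash
python3 look.py tray k5
```

```text
39.05 [ 0.50636809 -0.43595006  0.16907194] [179.8963412   -0.95048863  35.80305117] 0.04063701675185505 [-0.05526301  0.40554144  0.65148557]
tray 0.78 [171. 112.] [ 529. -350.] [ 526.6 -374.6] [172.3 192.3] 35.5
```

View pics/k5.png

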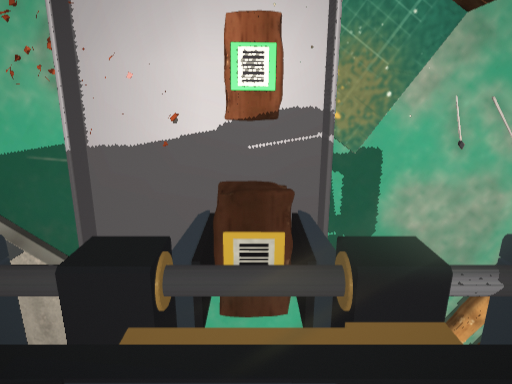

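{"op": "move_arm", "data": {
  "rows": "0 0 -30 0 0.3;0 0 -60 0 0.3;0 0 -74 0 0.3;0 0 -80 0 0.3;0 0 -82 0 0.3;0 0 -82 0 0.6;0 0 -82 0 0.6;0 0 -82 0 0.6;0 0 -60 0 0.6;0 0 -10 0 0.6"
}}

```text
time_s: 40.1
tool_pos: [0.505, -0.4345, 0.1568]
eef_rot: [-3.138, -0.015, 0.626]
force: [0.2, -0.7, 1.7]
width: 0.0546
```

```bash
python3 look.py block_yellow k6
```

```text
40.15 [ 0.50832672 -0.43750576  0.16713204] [179.56311927  -1.0171959   35.8614011 ] 0.05449397787335421 [ 7.05660181 -5.99671544  8.45032483]
block_yellow 0.64 [257. 208.] [ 508. -435.] [ 507.2 -435.8] [73.1 39.7] 34.8
```

View pics/k6.png

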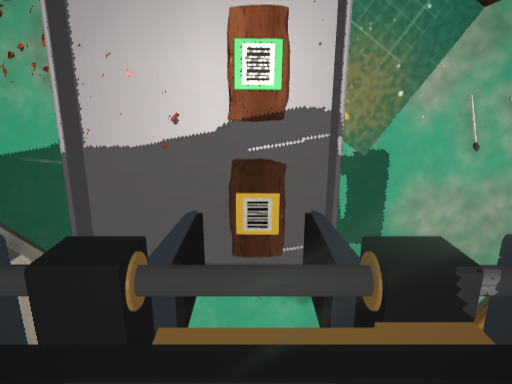

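{"op": "move_arm", "data": {
  "rows": "0 25 10 8 0.7;-6 60 10 16 0.7;-12 97 10 24 0.7;-18 134 10 32 0.7;-24 170 10 40 0.7;-30 206 10 48 0.7;-36 242 10 56 0.7;-42 278 10 64 0.7;-48 312 0 72 0.7;-48 332 -10 80 0.7"
}}

```text
time_s: 41.2
tool_pos: [0.4601, -0.1041, 0.1556]
eef_rot: [3.131, -0.018, 2.029]
force: [0.0, -0.9, 0.2]
width: 0.0637
```

```bash
python3 look.py block_blue k7
```

```text
41.25 [ 0.45947873 -0.1026063   0.15416485] [179.45576407  -1.1011143  116.75898388] 0.06372302224479534 [-2.88046975  0.98573078 -2.22797337]
block_blue 0.86 [249. 211.] [ 458. -105.] [ 459.5 -103.8] [40.4 72.4] 31.9
```

View pics/k7.png

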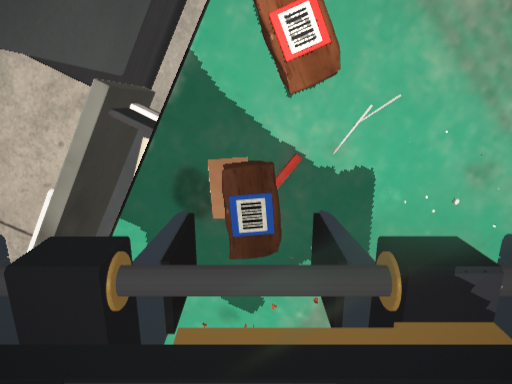

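{"op": "move_arm", "data": {
  "rows": "1 -2 -10 5 0.7;1 -2 -35 5 0.7;1 -2 -60 5 0.7;1 -2 -71 5 0.7;1 -2 -71 5 0.7;1 -2 -71 5 0.3;1 -2 -71 5 0.3;1 -2 -71 5 0.3;1 -2 -71 5 0.3;1 -2 -71 5 0.3"
}}

```text
time_s: 42.3
tool_pos: [0.4615, -0.1062, 0.0846]
eef_rot: [3.131, -0.018, 2.115]
force: [-1.4, -0.7, 10.3]
width: 0.0408
```

{"op": "move_arm", "data": {
  "rows": "0 0 10 0 0.3;0 0 50 0 0.3;8 -15 85 -8 0.3;16 -38 85 -16 0.3;25 -62 85 -24 0.3;34 -86 85 -32 0.3;43 -110 85 -40 0.3;52 -135 85 -48 0.3;60 -160 85 -56 0.3;68 -185 85 -64 0.3"
}}

```text
time_s: 43.3
tool_pos: [0.5297, -0.2922, 0.1705]
eef_rot: [3.131, -0.018, 0.992]
force: [-0.2, 0.3, 0.0]
width: 0.0404
```

{"op": "move_arm", "data": {
  "rows": "5 -12 0 -8 0.3;9 -23 0 -16 0.3;9 -23 0 -21.5 0.3;9 -23 0 -21.5 0.3;9 -23 0 -21.5 0.3"
}}

```text
time_s: 43.8
tool_pos: [0.5387, -0.315, 0.1711]
eef_rot: [3.131, -0.018, 0.62]
force: [-0.3, 0.2, -1.1]
width: 0.0405
```

```bash
python3 look.py tray k8
```

```text
43.85 [ 0.53863832 -0.31496918  0.17097341] [179.38155326  -1.03961886  35.52152669] 0.040703395401476675 [ 0.22051781 -0.86786929 -0.48186438]
tray 0.93 [301. 165.] [ 585. -327.] [ 575.  -341.9] [ 92.2 192.2] 34.9
```

View pics/k8.png

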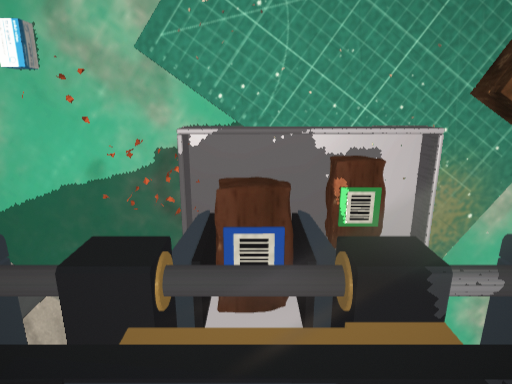

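{"op": "move_arm", "data": {
  "rows": "0 0 -30 0 0.3;0 0 -60 0 0.3;0 0 -74 0 0.3;0 0 -80 0 0.3;0 0 -82 0 0.3;0 0 -82 0 0.55;0 0 -82 0 0.55;0 0 -82 0 0.55;0 0 -60 0 0.55;0 0 -10 0 0.55"
}}

```text
time_s: 44.9
tool_pos: [0.5371, -0.314, 0.159]
eef_rot: [3.136, -0.016, 0.619]
force: [1.0, 0.3, 0.5]
width: 0.0501
```

```bash
python3 look.py block_blue k9
```

```text
44.95 [ 0.5407945  -0.31628486  0.16879798] [179.0689674   -1.1656831   35.50864947] 0.05030703832965236 [ 8.59013716 -4.84877082  8.27224608]
block_blue 0.78 [253. 203.] [ 541. -312.] [ 541.4 -315.1] [73.1 39.9] 36.1
```

View pics/k9.png

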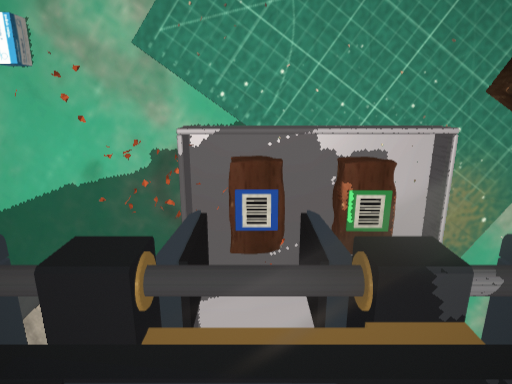

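{"op": "move_arm", "data": {
  "rows": "-4 20 10 -8 0.7;-12 55 10 -16 0.7;-22 92 10 -24 0.7;-32 130 10 -32 0.7;-44 168 10 -40 0.7;-56 206 10 -48 0.7;-68 242 10 -56 0.7;-80 275 10 -64 0.7;-93 305 0 -72 0.7;-107 332 -5 -75 0.7"
}}

```text
time_s: 46.0
tool_pos: [0.4337, 0.0167, 0.162]
eef_rot: [3.124, -0.022, -0.694]
force: [0.5, 1.1, 0.3]
width: 0.0637
```

```bash
python3 look.py block_red k10
```

```text
46.05 [0.43116359 0.01874218 0.16098495] [178.89230045  -1.13282494 -39.82020526] 0.06389105389766174 [-1.82871916 -0.04169914 -2.17574972]
block_red 0.73 [251. 202.] [437.  12.] [436.1  14.7] [39.8 71.8] 49.8
```

View pics/k10.png

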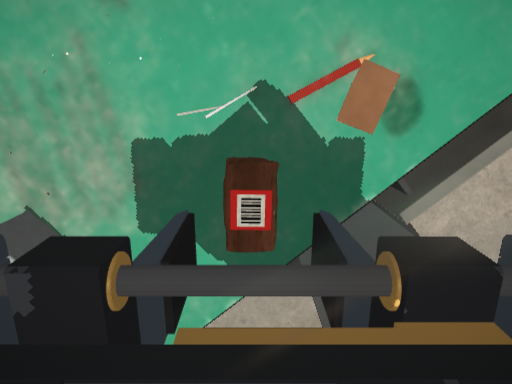

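{"op": "move_arm", "data": {
  "rows": "4 -3 -10 0 0.7;4 -3 -40 0 0.7;4 -3 -65 0 0.7;4 -3 -77 0 0.7;4 -3 -77 0 0.7;4 -3 -77 0 0.3;4 -3 -77 0 0.3;4 -3 -77 0 0.3;4 -3 -77 0 0.3;4 -3 -77 0 0.3"
}}

```text
time_s: 47.1
tool_pos: [0.4369, 0.0144, 0.0853]
eef_rot: [3.123, -0.021, -0.688]
force: [-1.2, -1.0, 8.8]
width: 0.0408
```

{"op": "move_arm", "data": {
  "rows": "5 0 10 0 0.3;10 0 50 0 0.3;20 -20 85 8 0.3;30 -60 85 16 0.3;40 -100 85 24 0.3;44 -142 85 32 0.3;44 -184 85 40 0.3;42 -226 85 48 0.3;40 -268 85 56 0.3;34 -310 85 64 0.3"
}}

```text
time_s: 48.1
tool_pos: [0.4718, -0.2943, 0.1715]
eef_rot: [3.122, -0.022, 0.406]
force: [0.1, 0.1, -1.0]
width: 0.0409
```

{"op": "move_arm", "data": {
  "rows": "-4 -35 0 8 0.3;-10 -75 0 11 0.3;-10 -75 0 11 0.3;-10 -75 0 11 0.3;-10 -75 0 11 0.3"
}}

```text
time_s: 48.6
tool_pos: [0.4618, -0.3685, 0.1719]
eef_rot: [3.122, -0.022, 0.598]
force: [-1.0, 0.8, -1.6]
width: 0.0409
```

```bash
python3 look.py tray k11
```

```text
48.65 [ 0.46191045 -0.36828536  0.17182537] [178.89733832  -1.28175461  34.30537848] 0.04115176651341389 [ 0.74464644 -0.42601373 -0.79184689]
tray 0.77 [306. 116.] [ 539. -365.] [ 530.3 -373.9] [173.3 194.5] 34.6
```

View pics/k11.png

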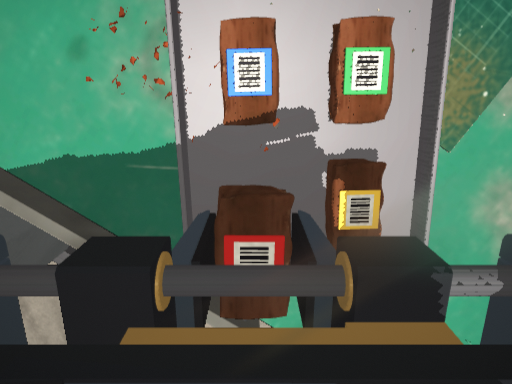

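{"op": "move_arm", "data": {
  "rows": "-1 -2 -30 1.4 0.3;-1 -2 -60 1.4 0.3;-1 -2 -74 1.4 0.3;-1 -2 -80 1.4 0.3;-1 -2 -83 1.4 0.3;-1 -2 -83 1.4 0.55;-1 -2 -83 1.4 0.55;-1 -2 -83 1.4 0.55;-1 -2 -60 1.4 0.55;-1 -2 0 1.4 0.55"
}}

```text
time_s: 49.7
tool_pos: [0.4596, -0.3691, 0.1601]
eef_rot: [3.128, -0.021, 0.623]
force: [1.0, -0.9, 0.5]
width: 0.0499
```

```bash
python3 look.py block_red k12
```

```text
49.75 [ 0.46286506 -0.37188462  0.16950717] [178.57124641  -1.35680103  35.72641943] 0.05071488092301346 [ 7.95831616 -5.90142112  7.54368373]
block_red 0.64 [255. 213.] [ 460. -373.] [ 460.3 -372.3] [72.8 39.3] 34.9
```

{"op": "move_arm", "data": {
  "rows": "0 0 40 0 0.55;-10 -40 80 0 0.55;-20 -80 100 0 0.55;-30 -120 100 0 0.55;-40 -160 100 0 0.55;-50 -200 100 0 0.55;-50 -200 100 0 0.55"
}}

```text
time_s: 50.5
tool_pos: [0.4118, -0.5762, 0.268]
eef_rot: [3.112, -0.024, 0.621]
force: [-0.8, -0.1, 0.2]
width: 0.0502
```

```bash
python3 - <<'E'
from h import *
for n in ['top','scene']:
    p=shot(n,n+'F')
    for t,z in [('tag_red',.03),('tag_yellow',.03),('tag_green',.03),('tag_blue',.03)] if n=='top' else []:
        for r in outline_of(p,t):
            w=at_z(p,r['centre'],z)[:2]-[.523,-.375]; a=np.deg2rad(35.7); print(t,round(r['score'],2),np.round([w@[np.cos(a),np.sin(a)],w@[-np.sin(a),np.cos(a)]],3))
t=cv2.imread('pics/topF.png'); cv2.imwrite('pics/topFz.png',cv2.resize(t[110:300,120:440],None,fx=2.5,fy=2.5,interpolation=cv2.INTER_CUBIC))
t=cv2.imread('pics/sceneF.png'); cv2.imwrite('pics/sceneFz.png',cv2.resize(t[180:310,150:300],None,fx=4,fy=4,interpolation=cv2.INTER_CUBIC))
print(state()['time_s'])
E
```

```text
tag_red 0.63 [-0.047  0.045]
tag_yellow 0.7 [-0.045 -0.04 ]
tag_green 0.69 [ 0.045 -0.053]
tag_blue 0.78 [0.047 0.049]
50.8
```

View pics/topFz.png

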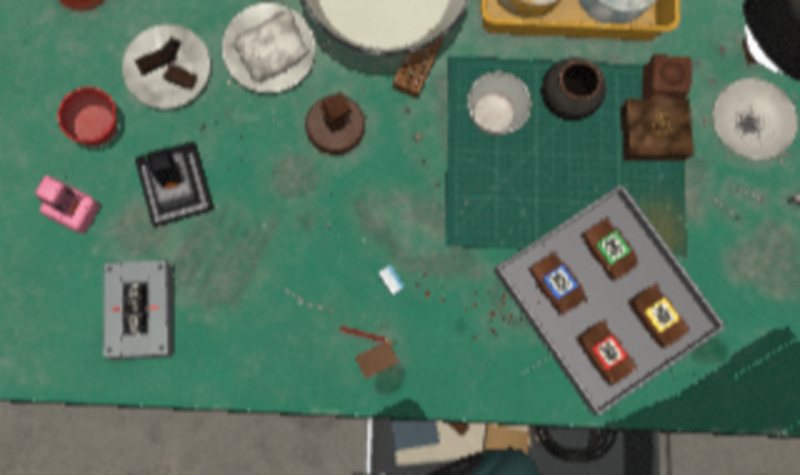

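View pics/sceneFz.png

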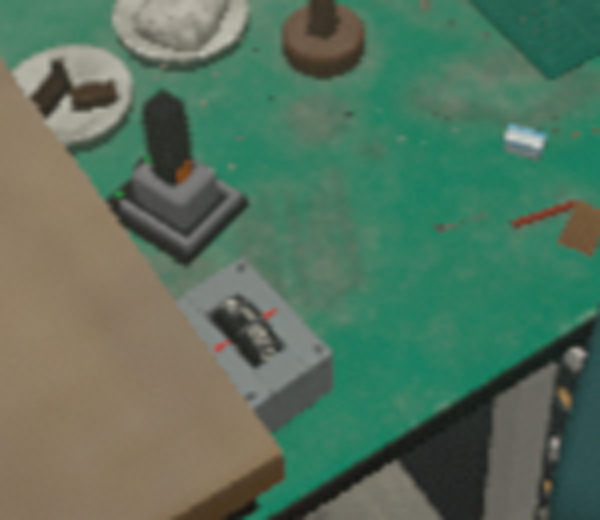

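View pics/k12.png

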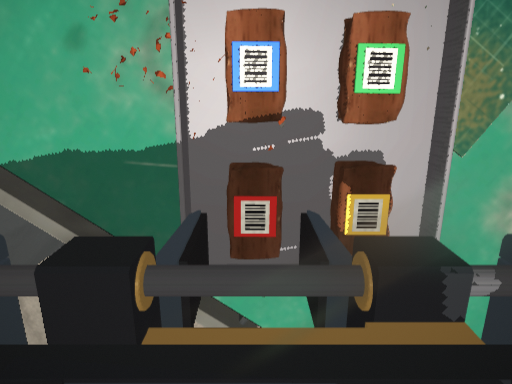

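```bash
python3 - <<'E'
from h import *
print(state()['qd'].round(3)); print(finish_job())
E
```

```text
[-0.001  0.002 -0.003  0.     0.    -0.001]
the job is handed in; nothing more can be done
None
```

I rolled the wheel to 7, scanned red, yellow, green and blue in that order, put the reader back in its dock, and laid all four blocks in the tray. The job was handed in at about 51 s of the 210 s allowed; no verdict came back.

- **Scans:** I held each one for about 2 s, with the computed aim within a few millimetres of the tag's middle. Green had been knocked about 30 mm aside before its scan, so I measured it again and re-aimed first.
- **Blocks:** In the last top view all four lie flat with their tags up. Their centres are at about ±46 mm along the tray's x and 40 to 53 mm from its centre along y, inside the limits.
- **Reader and bystanders:** The reader stands upright and released in its dock. The red cup, tea cup and carton show no visible movement. The gripper was clear of everything.
- **Wheel:** I did not read the digit again at the end. The last close view, just after rolling, put it at about 4.42 rad. Nothing touched it afterwards, and the final cameras were too coarse to read it.

No check failed. The network's masks covered whole blocks rather than tags and sometimes reported the wrong object, so I compared them with the pictures.

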